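# Un-nest the bead pots and hang them in their size rows

### The job

The bead pots were cleared away one inside another: a nest of three stands on the desk, and a medium pot was hung in the rail rack with a small one still in it. Pull them all apart and hang every pot by its flange in its own size row of the rack (large left, medium centre, small right), level on the two rails and none inside another. Lower the pots in rather than dropping them, and do not shift or knock over the bead jar or the computer mouse.

Things in the scene. Friction and masses are not known exactly. Their poses are not given: they have to be found in the camera images.
- large_pot_center (a point): Centre (half-way up) of the large pot, outermost and lowest of the nest of three on the desk: dark slate blue hollow plastic pot, 56 mm high, z along its axis. From its foot: body tapering 40 to 47 mm across (0-30 mm), flange 62 mm across (30-34 mm), straight collar 50 mm across, to grip (34-56 mm). The flange's underside is 2 mm above this point, the collar 6-28 mm above it. 17-65 g.
- medium_pot_center (a point): Centre (half-way up) of the nest's medium pot, flange loose on the large pot's rim, 26 mm higher: green-teal hollow plastic pot, 56 mm high, z along its axis. From its foot: body tapering 33 to 39 mm across (0-30 mm), flange 54 mm across (30-34 mm), straight collar 42 mm across, to grip (34-56 mm). The flange's underside is 2 mm above this point, the collar 6-28 mm above it. 17-65 g.
- small_pot_center (a point): Centre (half-way up) of the nest's small pot, flange loose on the medium pot's rim, 26 mm higher: ochre yellow hollow plastic pot, 56 mm high, z along its axis. From its foot: body tapering 26 to 31 mm across (0-30 mm), flange 46 mm across (30-34 mm), straight collar 34 mm across, to grip (34-56 mm). The flange's underside is 2 mm above this point, the collar 6-28 mm above it. 17-65 g.
- hung_medium_pot_center (a point): Centre (half-way up) of the other medium pot, hung in the far half of the rack's medium row: green-teal hollow plastic pot, 56 mm high, z along its axis. From its foot: body tapering 33 to 39 mm across (0-30 mm), flange 54 mm across (30-34 mm), straight collar 42 mm across, to grip (34-56 mm). The flange's underside is 2 mm above this point, the collar 6-28 mm above it. 17-65 g.
- hung_small_pot_center (a point): Centre (half-way up) of the other small pot, flange loose on the hung medium pot's rim: ochre yellow hollow plastic pot, 56 mm high, z along its axis. From its foot: body tapering 26 to 31 mm across (0-30 mm), flange 46 mm across (30-34 mm), straight collar 34 mm across, to grip (34-56 mm). The flange's underside is 2 mm above this point, the collar 6-28 mm above it. 17-65 g.
- pot_rack: Wooden rack fixed to the desk; origin at its middle on the desk, x along its rows and away from the robot, y left across them. 220 x 219 mm. Four rails along x, tops 45 mm above the desk, leave three rows; inner rails 26 mm wide, outer 18. End boards close the rows below the rails: keep a pot's axis within 70 mm of a row's middle. Pots hang by the flange, body between two rails.
- row_l (a point): Middle of the large row (left, 52 mm wide, blue spot on its front), level with the tops of the rails; axes as the rack's, x along the row.
- row_m (a point): Middle of the medium row (centre, 44 mm wide, teal spot on its front), level with the tops of the rails; axes as the rack's.
- row_s (a point): Middle of the small row (right, 35 mm wide, ochre spot on its front), level with the tops of the rails; axes as the rack's. A dark upright screen stands on the desk to the right of and beyond this row: swing in over the front of the desk, not from the right.
- jar_center (a point): Centre of a white jar of beads, 47 mm across, 98 mm high; a bystander on the desk left of the rack, near the nest.
- mouse_center (a point): Middle, half-way up, of a black computer mouse, 104 x 64 x 36 mm; a bystander at the front of the desk, before the rack.
There are look-alikes about, which are no part of the job. Leave any red look-alike of the part that bears large_pot_center alone.

How it is judged:
By the outcome, as a careful person would: the job done as asked, in the order asked, and still so for the second after the job is handed in, with the robot touching nothing.
It also fails if it takes over 72 s, if anything falls off the work surface, if the arm or the gripper's body presses on something with over 40 N, if the wrist force passes 120 N, or if a joint passes its speed limit or range.

### The arm

A 6-joint arm with a two-finger parallel gripper is mounted at the origin on a cart in front of the work surface, level with it; the furniture and walls round the work are solid. World frame = base frame: x ahead of the robot, y to its left, z up, the work surface at z = 0. Lengths are in m, angles in rad, forces in N, time in s.
With the tool pointing down it reaches from about 0.325 to 0.775 m from the base axis. Payload 9.3 kg.
Tool frame: the origin (TCP) lies midway between the tips of the shut fingers; the grasp point (between the pads) lies ctrl.grip_depth behind it (ctrl.grip_depth is the distance from the TCP to the grasp point, in m); z points along the fingers, y is the direction in which the jaws open and shut (so a half turn about z gives the same grasp; the last joint's range is limited). The gripper opens to 85 mm and grips with 20 to 120 N. Pads are 22 mm wide; open, the fingers measure 114 mm over their backs; the gripper's body (76 mm by 85 mm) begins 54 mm behind the grasp point. The pads swing forward as they close: fully open they stand 13 mm farther back than shut.
Start: joints at [-1.265, 0.259, 0.021, 1.334, 0, 1.418], TCP at [0.244, -0.493, 0.231] pointing down, gripper open.
Joint ranges: [-3.04, 3.04], [-0.91, 1.82], [-1.04, 1.36], [-1.92, 1.95], [-1.52, 1.45], [-3.14, 3.14]. Speed limits (rad/s): [2.22, 2.22, 2.79, 3.14, 3.14, 3.14].

### API

Orientations are given as [roll, pitch, yaw] about the fixed x, y, z axes, in that order (R = Rz(yaw) Ry(pitch) Rx(roll)).
In Python, from station import ctrl, viewer, finish_job gives the robot as it stands.
- The arm moves only by the tool send_rows, never from a script. Its argument "deltas" is a list of rows, each an object of numbers: "hand": the finger opening in mm, from 0 to 85.4; "dx", "dy", "dz": the shift along the tool's x, y, z each as a share of 6 cm, from -1 to 1; "twist": the turn about the tool's z as a share of 5 degrees, from -1 to 1. In form: [{"hand": .., "dx": .., "dy": .., "dz": .., "twist": ..}, ...]. A call has 1 to 8 rows; each row shifts and turns the commanded pose from where the row before left it, along the tool's axes as they then stand; what a row does not reach is not made up. A row lasts 1/8 s, in which the tool goes at most 62.5 mm and 10.7 degrees, less where a joint would pass 70% of its speed; a pose out of reach is approached as far as the arm can. A call with a number of a shift or a turn outside -1 to 1 is refused whole. A call with a gripper value outside its range is refused whole. The fingers move at their own pace and stop on an object; the grip force is fixed at half the most. Time passes only in rows, so rows that do not move let the fingers close. It gives the time, the measured TCP pose, the force and the opening at its end, in the units of the state.
- ctrl.state(): the state, without advancing time (a new reading comes with each control period).
- viewer.snapshot(name): name is "side" or "top" or "wrist"; returns a dict with "frame" (420x560x3 uint8, blue, green, red), "intrinsics" (3x3 intrinsics, pixels), "pose" (4x4, takes a point from camera to world coordinates). Camera axes: x right, y down, z forward; pixel columns grow to the right and rows downward; lengths in m; the calibration is good to about 2 mm. A picture is of the moment at which its call begins. There is no depth.
- finish_job(): hands the job in, once; it reports no verdict.
The state is a dict: "t": time; "qpos": joint angles; "dq": joint speeds; "joint_torque": joint torques, N m; "tcp_pos": TCP position; "orientation": TCP orientation; "contact_force": force on the tool from outside, world axes, zero at the start; "torque": the same for the moment, N m; "grip_width": finger opening in m.
Only numpy, scipy, OpenCV 4.12 (cv2) and the standard library are available. Lean on these libraries where they do the work, as an engineer would, in place of code of your own. Each camera call takes 0.05 s, during which the arm holds its last target.

## Working session

There is one attempt and no reset: what is moved stays moved. The work goes in short steps, Python scripts to look and compute and a tool call to move; the robot and the scene stay as the last step left them, time stands still between calls to the robot, and variables do not carry over. Pictures are saved under pics/ and viewed, and the job is handed in when it is done.

Besides the shell and the picture viewer there is one more tool, called after ">>>" as name([rows], argument=value, ...), one row to a line, values as JSON. send_rows: Moves the arm, as the interface text tells. Shift numbers are shares of 6 cm and turn numbers shares of 5 degrees, none past 1 either way. Its arguments: {"type":"object","properties":{"deltas":{"type":"array","items":{"type":"object","properties":{"hand":{"type":"number"},"dx":{"type":"number","minimum":-1,"maximum":1},"dy":{"type":"number","minimum":-1,"maximum":1},"dz":{"type":"number","minimum":-1,"maximum":1},"twist":{"type":"number","minimum":-1,"maximum":1}}}}},"required":["deltas"]}

```bash
ls; mkdir -p pics; python3 - <<'E'
from station import ctrl, viewer
import cv2
s=ctrl.state()
print(s, ctrl.grip_depth)
for n in("side","top","wrist"):
    d=viewer.snapshot(n); cv2.imwrite(f"pics/{n}0.png",d["frame"]); print(n,d["intrinsics"],d["pose"])
E
```

```text
pics
{'t': 0.0, 'qpos': array([-1.26460137e+00,  2.59191066e-01,  2.07280240e-02,  1.33370306e+00,
       -2.90997654e-06,  1.41821968e+00]), 'dq': array([-0.00049725, -0.00257012,  0.00159323,  0.00011756,  0.00014641,
        0.00018453]), 'joint_torque': array([ 1.73646982e-03, -5.55641770e+01,  3.44525743e+01,  1.36876488e-02,
       -9.63587627e-05, -1.82942506e-05]), 'tcp_pos': array([ 0.24348177, -0.49283846,  0.23065351]), 'orientation': array([-3.14023835e+00, -2.05309319e-04,  4.58771474e-01]), 'contact_force': array([-0.11594509, -0.72634641,  0.25261831]), 'torque': array([-0.01415309, -0.02047993,  0.07346224]), 'grip_width': 0.08550757291865178} 0.0187
side [[429.56614607   0.         280.35165443]
 [  0.         429.56614607 201.50825652]
 [  0.           0.           1.        ]] [[ 0.91744739 -0.20756101  0.33942409  0.1611575 ]
 [-0.39774962 -0.45867012  0.79461749 -0.38988696]
 [-0.00924792 -0.86402555 -0.50336302  0.57385045]
 [ 0.          0.          0.          1.        ]]
top [[503.22363811   0.         282.672092  ]
 [  0.         503.22363811 208.85118166]
 [  0.           0.           1.        ]] [[-0.02597228 -0.98770854  0.15413397  0.2795702 ]
 [-0.99961445  0.02717476  0.00569946  0.37772628]
 [-0.00981796 -0.15392651 -0.98803352  1.4135155 ]
 [ 0.          0.          0.          1.        ]]
wrist [[348.06682552   0.         281.07935724]
 [  0.         348.06682552 210.77709049]
 [  0.           0.           1.        ]] [[ 0.44357907 -0.85560792 -0.26678211  0.3109959 ]
 [-0.89623458 -0.42383181 -0.13088229 -0.460446  ]
 [-0.00108682  0.29715599 -0.95482833  0.37356563]
 [ 0.          0.          0.          1.        ]]
```

View pics/side0.png

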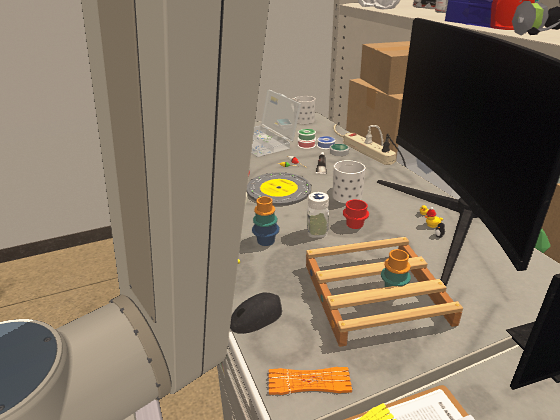

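View pics/top0.png

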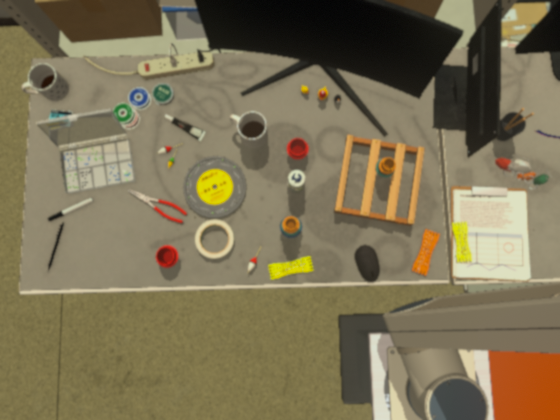

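View pics/wrist0.png

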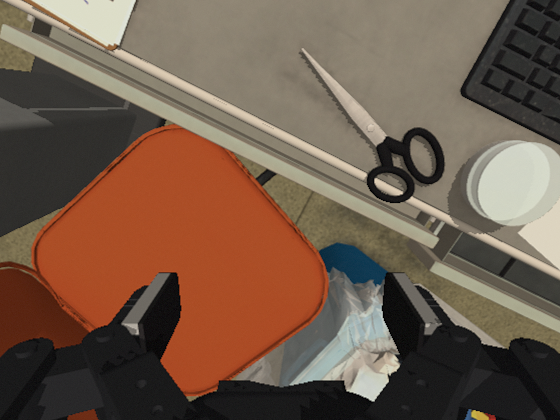

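```bash
cat > h.py <<'E'
import numpy as np, cv2
from station import ctrl, viewer
def snap(n,fn=None):
    d=viewer.snapshot(n); d['name']=n
    if fn: cv2.imwrite(f"pics/{fn}.png",d["frame"])
    return d
def ray(d,uv):
    v=np.linalg.inv(d["intrinsics"])@[uv[0],uv[1],1]; P=d["pose"]; return P[:3,3],P[:3,:3]@v
def plane(d,uv,z):
    o,v=ray(d,uv); return o+v*(z-o[2])/v[2]
def tri(d1,u1,d2,u2):
    o1,v1=ray(d1,u1);o2,v2=ray(d2,u2);v1/=np.linalg.norm(v1);v2/=np.linalg.norm(v2)
    A=np.c_[v1,-v2]; t=np.linalg.lstsq(A,o2-o1,rcond=None)[0]
    a=o1+v1*t[0];b=o2+v2*t[1]; return (a+b)/2,np.linalg.norm(a-b)
def proj(d,p):
    P=d["pose"]; c=P[:3,:3].T@(np.asarray(p)-P[:3,3]); u=d["intrinsics"]@c; return u[:2]/u[2]
def crop(d,x0,y0,x1,y1,k,fn):
    cv2.imwrite(f"pics/{fn}.png",cv2.resize(d["frame"][y0:y1,x0:x1],None,fx=k,fy=k,interpolation=cv2.INTER_CUBIC))
E
python3 - <<'E'
from h import *
import pickle
s=snap("side");t=snap("top"); pickle.dump((s,t),open("v0.pkl","wb"))
crop(t,270,120,430,240,5,"tc"); crop(s,220,180,380,300,5,"sc"); crop(s,300,230,460,350,5,"sc2")
hsv={n:cv2.cvtColor(d["frame"],cv2.COLOR_BGR2HSV) for n,d in(("s",s),("t",t))}
print(tri(t,(290,226),s,(265,200)), tri(t,(388,165),s,(399,256)))
E
```

```text
(array([0.44234201, 0.36582381, 0.10792815]), np.float64(0.010236467944083175)) (array([0.59906416, 0.09826863, 0.09473362]), np.float64(0.0054986432537183555))
```

View pics/tc.png

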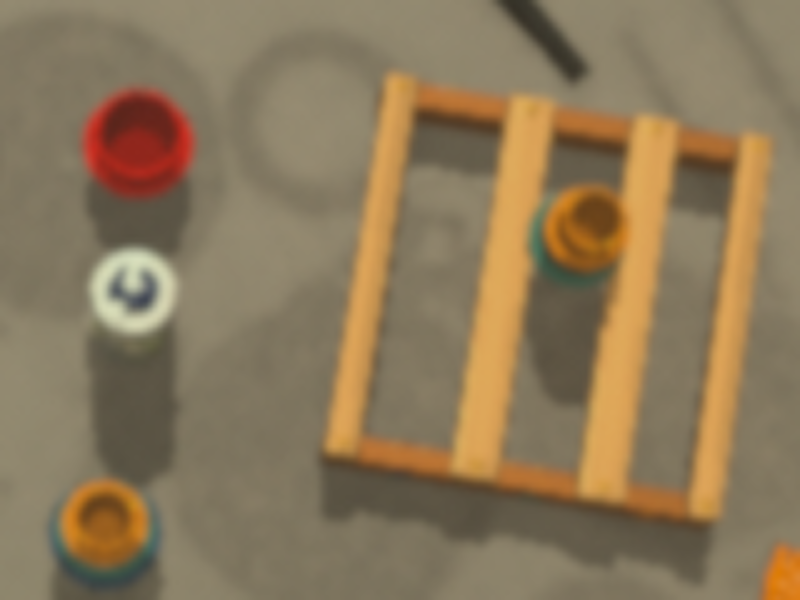

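View pics/sc.png

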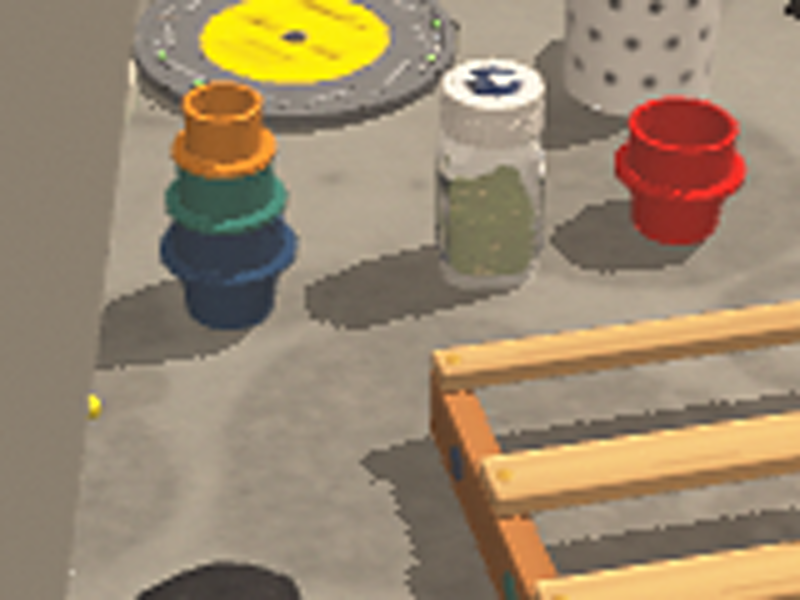

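View pics/sc2.png

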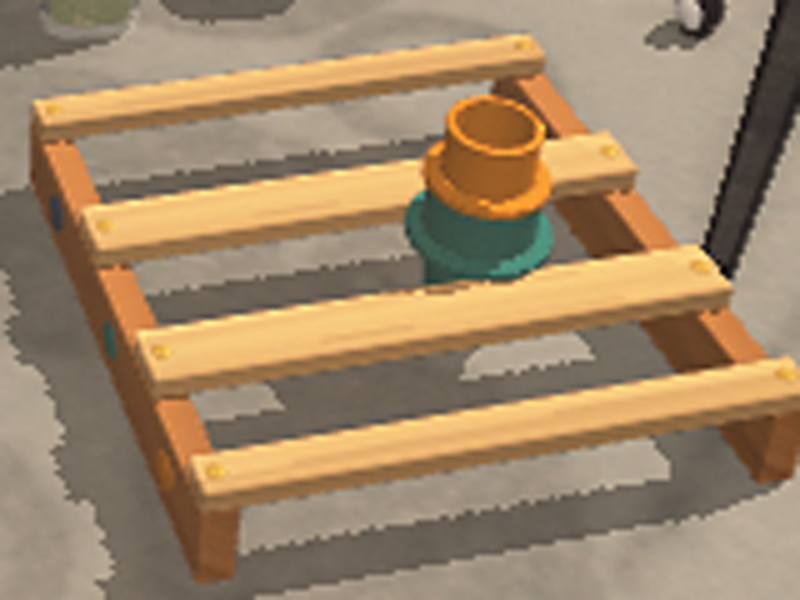

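```bash
python3 - <<'E'
from h import *
import pickle
s,t=pickle.load(open("v0.pkl","rb"))
f=lambda p,o:((p[0]+.5)/5-.5+o[0],(p[1]+.5)/5-.5+o[1])
T=[f(p,(270,120)) for p in [(388,73),(325,455),(718,520),(770,137)]]
S=[f(p,(300,230)) for p in [(543,38),(33,103),(192,460),(798,362)]]
for a,b in zip(T,S): print(plane(t,a,.045)[:2],plane(s,b,.045)[:2],tri(t,a,s,b))
for P in ([plane(t,a,.045) for a in T],[plane(s,b,.045) for b in S]):
    c=np.mean(P,0); dx=(P[0]-P[1]+P[3]-P[2])/2; dy=(P[0]-P[3]+P[1]-P[2])/2
    print("c",c,np.linalg.norm(dx),np.linalg.norm(dy),np.degrees(np.arctan2(dx[1],dx[0])),np.degrees(np.arctan2(-dy[0],dy[1])))
# pots: masks
for n,d,boxes in(("top",t,[(275,205,308,240),(372,150,402,180)]),("side",s,[(245,190,285,250),(378,240,415,290)])):
  h=cv2.cvtColor(d["frame"],cv2.COLOR_BGR2HSV)
  for b in boxes:
    r=h[b[1]:b[3],b[0]:b[2]]
    for nm,lo,hi in(("och",(8,150,60),(22,255,255)),("teal",(70,90,30),(95,255,255)),("blue",(98,90,30),(120,255,255))):
        m=cv2.inRange(r,lo,hi); ys,xs=np.nonzero(m)
        if len(xs)>5: print(n,b,nm,len(xs),xs.min()+b[0],xs.max()+b[0],ys.min()+b[1],ys.max()+b[1])
E
```

```text
[0.70058731 0.19858464] [0.70586267 0.19407455] (array([0.70415422, 0.19664373, 0.04305957]), np.float64(0.0064833703529887515))
[0.4842724  0.24308923] [0.48724416 0.2416263 ] (array([0.48589544, 0.24246706, 0.0444724 ]), np.float64(0.0032432513444677616))
[0.44246875 0.03007612] [0.44786786 0.04459483] (array([0.44073838, 0.03354312, 0.05841841]), np.float64(0.0002845913958730778))
[ 0.65731591 -0.01314784] [ 0.66279693 -0.00092129] (array([ 0.65336492, -0.00935279,  0.05612745]), np.float64(0.002002462173454981))
c [0.57116109 0.11465054 0.045     ] 0.21999831592689237 0.21659096146877907 -11.500975127846024 -11.326266649712279
c [0.5759429 0.1198436 0.045    ] 0.22171216303346344 0.20030108456953516 -12.115581372458026 -11.87605767855816
top (275, 205, 308, 240) och 223 283 298 216 232
top (372, 150, 402, 180) och 533 372 401 150 179
side (245, 190, 285, 250) och 301 255 274 197 215
side (245, 190, 285, 250) teal 81 254 276 215 226
side (245, 190, 285, 250) blue 47 252 278 225 236
side (378, 240, 415, 290) och 591 384 414 245 275
side (378, 240, 415, 290) teal 89 381 409 269 285
```

```bash
cat > plan.py <<'E'
from h import *
import sys
def plan(x,y,z,yawdeg=None,step=0.9,hand=None,start=None,nmin=1):
    s=ctrl.state(); p=np.array(s["tcp_pos"]);w=s["orientation"][2]
    if start is not None: p=np.array(start[:3]); w=np.radians(start[3])
    T=np.array([x,y,z]); yt=w if yawdeg is None else np.radians(yawdeg)
    dw=(yt-w+np.pi)%(2*np.pi)-np.pi
    n=max(nmin,int(np.ceil(np.linalg.norm(T-p)/(.06*step)-1e-6)),int(np.ceil(abs(np.degrees(dw))/5-1e-6)))
    out=[];q=p.copy();c=w
    for i in range(n):
        d=(T-q)/(n-i)
        r=[np.cos(c)*d[0]+np.sin(c)*d[1],np.sin(c)*d[0]-np.cos(c)*d[1],-d[2]]
        r=[round(k/.06,2) for k in r]; tw=round(-np.degrees(yt-c if n-i==1 else ((yt-c+np.pi)%(2*np.pi)-np.pi)/(n-i))/5,2) if abs(dw)>1e-3 else 0
        tw=max(-1,min(1,tw))
        e=np.array(r)*.06
        q=q+[np.cos(c)*e[0]+np.sin(c)*e[1],np.sin(c)*e[0]-np.cos(c)*e[1],-e[2]]; c-=np.radians(tw*5)
        out.append((*r,tw))
    print(n,"rows"); 
    for r in out: print(r)
    print("end",q.round(4),np.degrees(c).round(2)); return (*q,np.degrees(c))
if __name__=="__main__":
    a=[float(v) for v in sys.argv[1:]]
    plan(*a)
E
python3 - <<'E'
from plan import *
a=plan(.42,-.2,.27,60)
a=plan(.52,.0,.27,78.5,start=a)
E
```

```text
7 rows
(np.float64(0.69), np.float64(-0.44), np.float64(-0.09), np.float64(-0.96))
(np.float64(0.72), np.float64(-0.38), np.float64(-0.09), np.float64(-0.96))
(np.float64(0.75), np.float64(-0.32), np.float64(-0.09), np.float64(-0.96))
(np.float64(0.77), np.float64(-0.26), np.float64(-0.1), np.float64(-0.97))
(np.float64(0.79), np.float64(-0.19), np.float64(-0.09), np.float64(-0.96))
(np.float64(0.81), np.float64(-0.12), np.float64(-0.1), np.float64(-0.97))
(np.float64(0.81), np.float64(-0.05), np.float64(-0.09), np.float64(-0.96))
end [ 0.4201 -0.1999  0.27  ] 59.99
5 rows
(np.float64(0.74), np.float64(-0.04), np.float64(-0.0), np.float64(-0.74))
(np.float64(0.75), np.float64(0.0), np.float64(-0.0), np.float64(-0.74))
(np.float64(0.74), np.float64(0.05), np.float64(-0.0), np.float64(-0.74))
(np.float64(0.74), np.float64(0.1), np.float64(-0.0), np.float64(-0.74))
(np.float64(0.73), np.float64(0.15), np.float64(-0.0), np.float64(-0.74))
end [ 5.202e-01 -1.000e-04  2.700e-01] 78.49
```

>>> send_rows([
  {"hand": 85, "dx": 0.69, "dy": -0.44, "dz": -0.09, "twist": -0.96},
  {"hand": 85, "dx": 0.72, "dy": -0.38, "dz": -0.09, "twist": -0.96},
  {"hand": 85, "dx": 0.75, "dy": -0.32, "dz": -0.09, "twist": -0.96},
  {"hand": 85, "dx": 0.77, "dy": -0.26, "dz": -0.1, "twist": -0.97},
  {"hand": 85, "dx": 0.79, "dy": -0.19, "dz": -0.1, "twist": -0.96},
  {"hand": 85, "dx": 0.81, "dy": -0.12, "dz": -0.1, "twist": -0.97},
  {"hand": 85, "dx": 0.81, "dy": -0.05, "dz": -0.1, "twist": -0.96},
])

```text
t: 1.12
tcp_pos: [0.4207, -0.1985, 0.2718]
orientation: [3.141, 0.0, 1.05]
contact_force: [-0.1, -0.4, -0.9]
grip_width: 0.0846
```

```bash
python3 - <<'E'
from plan import *
print(ctrl.state())
a=plan(.53,.08,.28,78.5)
E
```

```text
{'t': 1.125, 'qpos': array([-6.21555413e-01,  1.03049504e-01, -7.30250510e-02,  1.39441072e+00,
        3.30203939e-06,  1.47040812e+00]), 'dq': array([0.84712337, 0.03150755, 0.15665178, 0.12380192, 0.00252858,
       0.17611652]), 'joint_torque': array([-6.61538824e+00, -4.54201269e+01,  3.34773624e+01,  7.33377761e-02,
       -8.81888060e-03, -3.05698849e-01]), 'tcp_pos': array([ 0.42068671, -0.19848742,  0.27177243]), 'orientation': array([3.14128283e+00, 2.78883751e-05, 1.04962912e+00]), 'contact_force': array([-0.06112707, -0.38915247, -0.90545458]), 'torque': array([-0.01455877,  0.0034788 , -0.00632632]), 'grip_width': 0.08464076936273544}
6 rows
(np.float64(0.82), np.float64(-0.12), np.float64(-0.02), np.float64(-0.61))
(np.float64(0.83), np.float64(-0.08), np.float64(-0.02), np.float64(-0.61))
(np.float64(0.83), np.float64(-0.03), np.float64(-0.02), np.float64(-0.61))
(np.float64(0.83), np.float64(0.01), np.float64(-0.03), np.float64(-0.61))
(np.float64(0.83), np.float64(0.05), np.float64(-0.02), np.float64(-0.62))
(np.float64(0.83), np.float64(0.1), np.float64(-0.03), np.float64(-0.61))
end [0.53   0.0803 0.2802] 78.49
```

Tracking is exact. On to the viewing pose.

>>> send_rows([
  {"hand": 70, "dx": 0.82, "dy": -0.12, "dz": -0.02, "twist": -0.61},
  {"hand": 70, "dx": 0.83, "dy": -0.08, "dz": -0.02, "twist": -0.61},
  {"hand": 70, "dx": 0.83, "dy": -0.03, "dz": -0.02, "twist": -0.61},
  {"hand": 70, "dx": 0.83, "dy": 0.01, "dz": -0.03, "twist": -0.61},
  {"hand": 70, "dx": 0.83, "dy": 0.05, "dz": -0.02, "twist": -0.62},
  {"hand": 70, "dx": 0.83, "dy": 0.1, "dz": -0.03, "twist": -0.61},
  {"hand": 70},
  {"hand": 70},
])

```text
validation failed for argument at $.de...
```

```bash
python3 - <<'E'
from h import *
import pickle
w=snap("wrist","w1"); pickle.dump(w,open("w1.pkl","wb")); print(w["pose"]); print(ctrl.state()["tcp_pos"],ctrl.state()["orientation"])
E
```

```text
[[ 8.67628209e-01 -4.74717326e-01 -1.47867343e-01  4.57901369e-01]
 [-4.97213521e-01 -8.28417209e-01 -2.57883001e-01 -1.33725067e-01]
 [-7.43232686e-05  2.97268208e-01 -9.54794013e-01  4.14584419e-01]
 [ 0.00000000e+00  0.00000000e+00  0.00000000e+00  1.00000000e+00]]
[ 0.42257424 -0.19470591  0.27261701] [ 3.14030887e+00 -2.18313259e-03  1.05616638e+00]
```

View pics/w1.png

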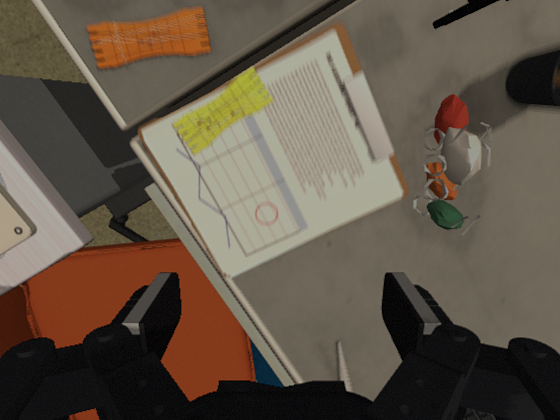

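The call was refused (rows need all numbers); the view shows only the clipboard in front of the rack. Resend in full.

>>> send_rows([
  {"hand": 70, "dx": 0.77, "dy": -0.12, "dz": -0.02, "twist": -0.6},
  {"hand": 70, "dx": 0.83, "dy": -0.08, "dz": -0.02, "twist": -0.6},
  {"hand": 70, "dx": 0.83, "dy": -0.03, "dz": -0.02, "twist": -0.6},
  {"hand": 70, "dx": 0.83, "dy": 0.01, "dz": -0.03, "twist": -0.6},
  {"hand": 70, "dx": 0.83, "dy": 0.05, "dz": -0.02, "twist": -0.6},
  {"hand": 70, "dx": 0.83, "dy": 0.1, "dz": -0.03, "twist": -0.6},
  {"hand": 70, "dx": 0, "dy": 0, "dz": 0, "twist": 0},
  {"hand": 70, "dx": 0, "dy": 0, "dz": 0, "twist": 0},
])

```text
t: 2.17
tcp_pos: [0.5291, 0.0756, 0.2796]
orientation: [-3.141, 0.0, 1.361]
contact_force: [0.1, -0.3, -0.6]
grip_width: 0.0697
```

```bash
python3 - <<'E'
from h import *
import pickle
w=snap("wrist","w2"); pickle.dump(w,open("w2.pkl","wb")); print(w["pose"]); print(ctrl.state()["tcp_pos"],ctrl.state()["orientation"])
E
```

```text
[[ 0.97834244 -0.19727562 -0.06267688  0.54449979]
 [-0.20698952 -0.93413021 -0.29078528  0.14880968]
 [-0.00118352  0.29746104 -0.95473322  0.42240852]
 [ 0.          0.          0.          1.        ]]
[0.52905341 0.0751195  0.2797576 ] [-3.14123450e+00  2.95741187e-04  1.36048689e+00]
```

View pics/w2.png

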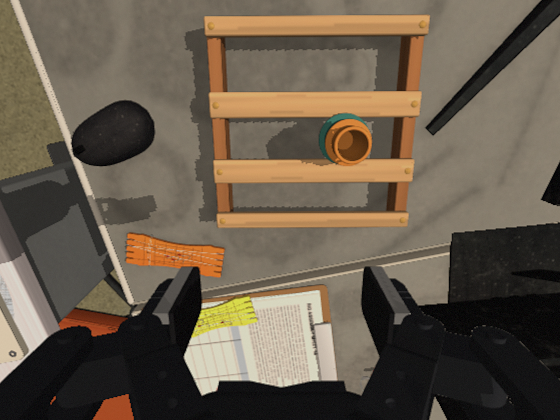

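```bash
python3 - <<'E'
from h import *
import pickle
w=pickle.load(open("w2.pkl","rb")); crop(w,200,10,330,120,5,"w2a");crop(w,310,110,440,230,5,"w2b")
crop(w,200,140,330,240,5,"w2c");crop(w,310,10,440,120,5,"w2d")
h=cv2.cvtColor(w["frame"],cv2.COLOR_BGR2HSV)
for c in(290,):
  for r in range(10,232): print(r,h[r,c],end=' ')
E
```

```text
10 [ 19  47 113] 11 [ 19  48 112] 12 [ 19  50 112] 13 [ 20  46 111] 14 [ 21  44 109] 15 [ 16  97 137] 16 [ 15 132 193] 17 [ 16 131 213] 18 [ 15 133 213] 19 [ 15 134 212] 20 [ 15 130 212] 21 [ 15 131 212] 22 [ 15 131 211] 23 [ 15 132 210] 24 [ 15 131 208] 25 [ 15 133 202] 26 [ 15 133 194] 27 [ 15 133 186] 28 [ 15 132 184] 29 [ 15 132 185] 30 [ 15 134 187] 31 [ 15 134 189] 32 [ 15 131 193] 33 [ 15 133 190] 34 [ 16 134 158] 35 [ 16 140 100] 36 [ 15 133  65] 37 [17 57 72] 38 [21 47 76] 39 [20 51 75] 40 [18 50 77] 41 [21 48 74] 42 [17 47 76] 43 [18 49 78] 44 [19 46 77] 45 [18 50 77] 46 [19 47 76] 47 [18 50 76] 48 [19 49 73] 49 [18 49 93] 50 [ 19  49 109] 51 [ 17  48 111] 52 [ 19  52 108] 53 [ 19  49 110] 54 [ 19  49 110] 55 [ 18  46 110] 56 [ 20  46 111] 57 [ 18  50 112] 58 [ 16  51 111] 59 [ 18  46 110] 60 [ 18  47 109] 61 [ 17  48 111] 62 [ 16  48 112] 63 [ 19  50 113] 64 [ 18  50 113] 65 [ 19  47 115] 66 [ 18  49 115] 67 [ 19  47 114] 68 [ 18  49 114] 69 [ 17  51 114] 70 [ 19  49 114] 71 [ 19  43 112] 72 [ 19  48 112] 73 [ 20  46 111] 74 [ 19  48 112] 75 [ 20  47 113] 76 [ 17  47 113] 
[... 1946 characters left out ...]
6  47 119] 193 [ 16  50 118] 194 [ 17  45 118] 195 [ 20  47 115] 196 [ 16  49 114] 197 [ 19  47 113] 198 [ 18  49 114] 199 [ 20  48 112] 200 [ 18  50 113] 201 [ 19  49 114] 202 [ 18  51 116] 203 [ 18  50 117] 204 [ 18  49 124] 205 [ 16  49 124] 206 [ 16  53 106] 207 [17 50 97] 208 [15 46 77] 209 [20 43 71] 210 [21 36 70] 211 [ 14 108  90] 212 [ 15 135  98] 213 [ 15 133 171] 214 [ 15 133 201] 215 [ 15 132 211] 216 [ 15 132 209] 217 [ 15 134 208] 218 [ 15 132 207] 219 [ 15 131 206] 220 [ 15 133 203] 221 [ 15 134 192] 222 [ 15 132 182] 223 [ 15 132 181] 224 [ 15 132 181] 225 [ 16 132 186] 226 [ 16 133 192] 227 [ 15 110 141] 228 [ 17  56 114] 229 [ 17  51 116] 230 [ 17  47 114] 231 [ 19  51 111]
```

View pics/w2a.png

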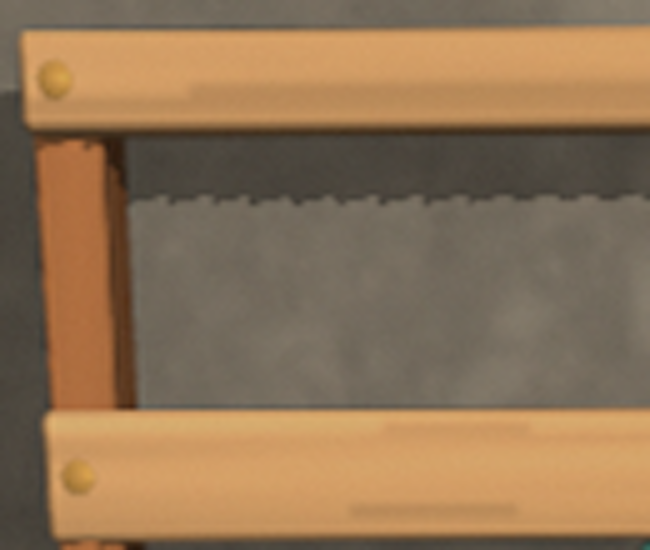

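View pics/w2b.png

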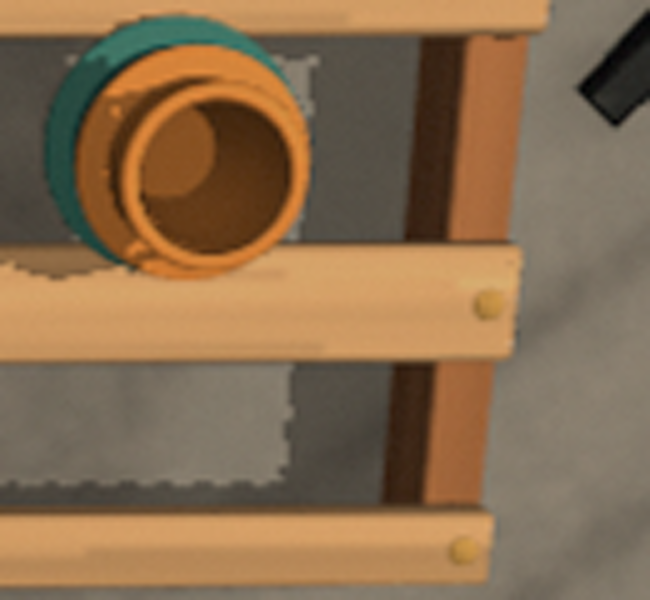

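View pics/w2c.png

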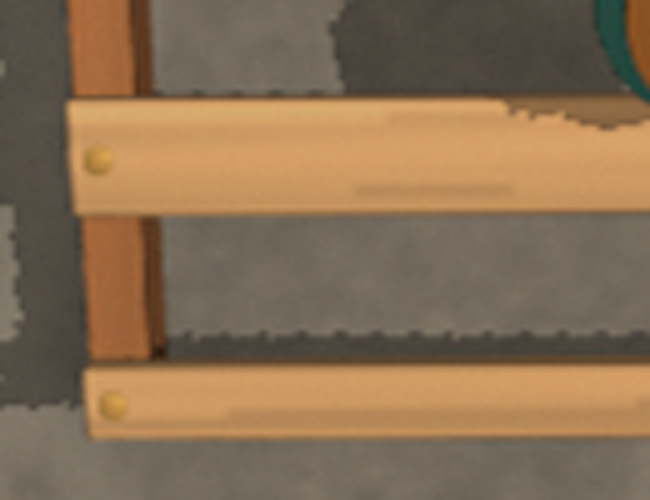

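View pics/w2d.png

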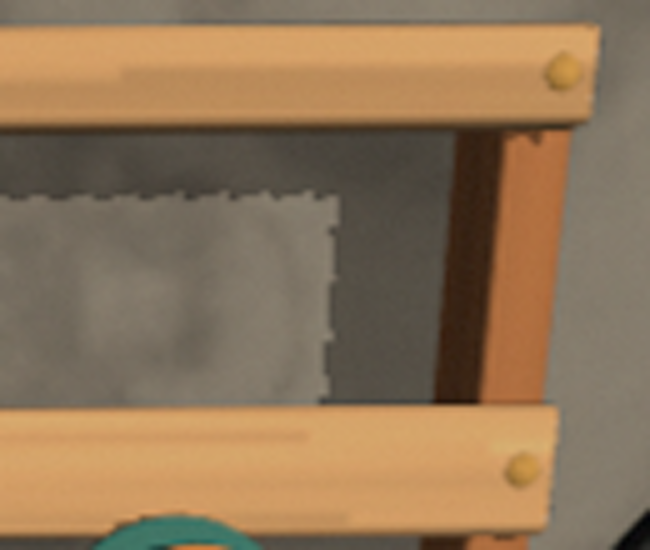

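```bash
python3 - <<'E'
from h import *
import pickle
w=pickle.load(open("w2.pkl","rb"))
f=lambda p,o:((p[0]+.5)/5-.5+o[0],(p[1]+.5)/5-.5+o[1])
C=[f((22,30),(200,10)),f((600,25),(310,10)),f((490,583),(310,110)),f((92,438),(200,140))]
P=[plane(w,c,.045) for c in C]
LN,LF,RF,RN=P
dx=(LF-LN+RF-RN)/2; dy=(LN-RN+LF-RF)/2
print(np.mean(P,0),np.linalg.norm(dx),np.linalg.norm(dy),np.degrees(np.arctan2(dx[1],dx[0])),np.degrees(np.arctan2(-dy[0],dy[1])))
c=np.mean(P,0)
a=np.arctan2(dx[1],dx[0]); X=np.array([np.cos(a),np.sin(a)]);Y=np.array([-np.sin(a),np.cos(a)])
pr=lambda p:(round(float((p-c)[:2]@X)*1e3,1),round(float((p-c)[:2]@Y)*1e3,1))
# row edges col 290 (top edges)
for r in (15.2,34.2,91.6,116.8,159.5,182.2,212.8,227.3): print(r,pr(plane(w,(290,r),.045)))
p=plane(w,f((217,174),(310,110)),.097); print("hung small rim",p,pr(p))
l=plane(w,f((125,174),(310,110)),.097);r=plane(w,f((310,174),(310,110)),.097);print(np.linalg.norm(l-r))
for z in(.047,.049): print(pr(plane(w,f((45,130),(310,110)),z)),pr(plane(w,f((175,14),(310,110)),z)))
E
```

```text
[0.57291463 0.11402039 0.045     ] 0.21816001986455086 0.21727499727769134 -11.66707918762587 -11.414347978148573
15.2 (-26.3, 108.7)
34.2 (-26.3, 92.1)
91.6 (-26.1, 38.8)
116.8 (-26.0, 13.8)
159.5 (-25.9, -31.0)
182.2 (-25.8, -56.2)
212.8 (-25.7, -91.7)
227.3 (-25.7, -109.3)
hung small rim [0.60146221 0.0988215  0.097     ] (31.0, -9.1)
0.034182945098662904
(4.2, -5.5) (30.6, 18.0)
(4.0, -5.3) (30.2, 18.1)
```

```bash
python3 - <<'E'
from plan import *
a=plan(.6015,.0988,.14,168.45)
E
```

```text
19 rows
(np.float64(0.03), np.float64(0.06), np.float64(0.12), np.float64(-0.95))
(np.float64(0.03), np.float64(0.06), np.float64(0.12), np.float64(-0.95))
(np.float64(0.02), np.float64(0.06), np.float64(0.12), np.float64(-0.95))
(np.float64(0.02), np.float64(0.06), np.float64(0.12), np.float64(-0.95))
(np.float64(0.01), np.float64(0.07), np.float64(0.12), np.float64(-0.95))
(np.float64(0.01), np.float64(0.07), np.float64(0.12), np.float64(-0.95))
(np.float64(0.0), np.float64(0.07), np.float64(0.12), np.float64(-0.95))
(np.float64(-0.0), np.float64(0.07), np.float64(0.12), np.float64(-0.95))
(np.float64(-0.01), np.float64(0.07), np.float64(0.12), np.float64(-0.95))
(np.float64(-0.01), np.float64(0.06), np.float64(0.12), np.float64(-0.95))
(np.float64(-0.02), np.float64(0.06), np.float64(0.13), np.float64(-0.96))
(np.float64(-0.03), np.float64(0.06), np.float64(0.12), np.float64(-0.95))
(np.float64(-0.03), np.float64(0.06), np.float64(0.13), np.float64(-0.96))
(np.float64(-0.03), np.float64(0.06), np.float64(0.12), np.float64(-0.95))
(np.float64(-0.04), np.float64(0.05), np.float64(0.13), np.float64(-0.96))
(np.float64(-0.04), np.float64(0.05), np.float64(0.12), np.float64(-0.95))
(np.float64(-0.05), np.float64(0.05), np.float64(0.13), np.float64(-0.96))
(np.float64(-0.05), np.float64(0.04), np.float64(0.12), np.float64(-0.95))
(np.float64(-0.06), np.float64(0.04), np.float64(0.13), np.float64(-0.96))
end [0.6016 0.0989 0.14  ] 168.45
```

>>> send_rows([
  {"hand": 62, "dx": 0.03, "dy": 0.06, "dz": 0.12, "twist": -0.95},
  {"hand": 62, "dx": 0.03, "dy": 0.06, "dz": 0.12, "twist": -0.95},
  {"hand": 62, "dx": 0.02, "dy": 0.06, "dz": 0.12, "twist": -0.95},
  {"hand": 62, "dx": 0.02, "dy": 0.06, "dz": 0.12, "twist": -0.95},
  {"hand": 62, "dx": 0.01, "dy": 0.07, "dz": 0.12, "twist": -0.95},
  {"hand": 62, "dx": 0.01, "dy": 0.07, "dz": 0.12, "twist": -0.95},
  {"hand": 62, "dx": 0, "dy": 0.07, "dz": 0.12, "twist": -0.95},
  {"hand": 62, "dx": 0, "dy": 0.07, "dz": 0.12, "twist": -0.95},
])

```text
t: 3.22
tcp_pos: [0.5601, 0.0842, 0.2223]
orientation: [3.141, 0.0, 2.025]
contact_force: [0.1, 0.9, 0.2]
grip_width: 0.0617
```

>>> send_rows([
  {"hand": 62, "dx": -0.01, "dy": 0.07, "dz": 0.12, "twist": -0.95},
  {"hand": 62, "dx": -0.01, "dy": 0.06, "dz": 0.12, "twist": -0.95},
  {"hand": 62, "dx": -0.02, "dy": 0.06, "dz": 0.13, "twist": -0.96},
  {"hand": 62, "dx": -0.03, "dy": 0.06, "dz": 0.12, "twist": -0.95},
  {"hand": 62, "dx": -0.03, "dy": 0.06, "dz": 0.13, "twist": -0.96},
  {"hand": 62, "dx": -0.03, "dy": 0.06, "dz": 0.12, "twist": -0.95},
  {"hand": 62, "dx": -0.04, "dy": 0.05, "dz": 0.13, "twist": -0.96},
  {"hand": 62, "dx": -0.04, "dy": 0.05, "dz": 0.12, "twist": -0.95},
])

```text
t: 4.22
tcp_pos: [0.5899, 0.094, 0.1629]
orientation: [-3.142, 0.0, 2.691]
contact_force: [0.7, 1.2, 0.7]
grip_width: 0.0619
```

>>> send_rows([
  {"hand": 62, "dx": -0.05, "dy": 0.05, "dz": 0.13, "twist": -0.96},
  {"hand": 62, "dx": -0.05, "dy": 0.04, "dz": 0.12, "twist": -0.95},
  {"hand": 62, "dx": -0.06, "dy": 0.04, "dz": 0.13, "twist": -0.96},
  {"hand": 62, "dx": 0, "dy": 0, "dz": 0, "twist": 0},
])

```text
t: 4.72
tcp_pos: [0.6015, 0.0981, 0.1397]
orientation: [-3.141, -0.001, 2.938]
contact_force: [-0.0, 0.4, 0.8]
grip_width: 0.0618
```

```bash
python3 - <<'E'
from plan import *
w=snap("wrist","w3")
s=ctrl.state(); print(s["t"],s["tcp_pos"],np.degrees(s["orientation"]),proj(w,(.6015,.0988,.097)),proj(w,s["tcp_pos"]))
a=plan(.6015,.0988,.077,168.45,step=.5)
E
```

```text
4.775 [0.60159444 0.0983053  0.14015882] [-1.79990416e+02 -2.28357946e-02  1.68286991e+02] [284.1028249  241.34281534] [283.77995466 277.6563464 ]
3 rows
(np.float64(0.0), np.float64(0.0), np.float64(0.35), np.float64(-0.01))
(np.float64(0.0), np.float64(0.0), np.float64(0.35), np.float64(-0.01))
(np.float64(0.0), np.float64(0.01), np.float64(0.35), np.float64(-0.01))
end [0.6017 0.0989 0.0772] 168.44
```

View pics/w3.png

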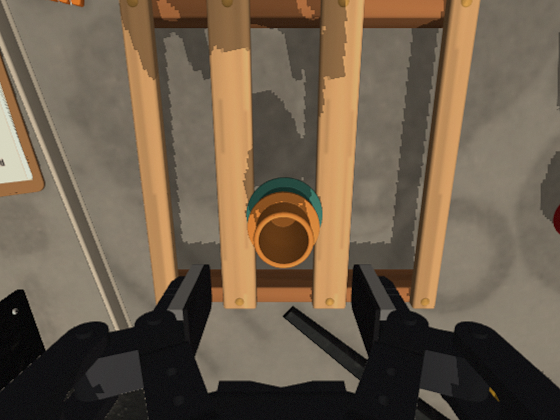

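>>> send_rows([
  {"hand": 62, "dx": 0, "dy": 0, "dz": 0.35, "twist": 0},
  {"hand": 62, "dx": 0, "dy": 0.01, "dz": 0.35, "twist": 0},
  {"hand": 62, "dx": 0, "dy": 0, "dz": 0.35, "twist": 0},
  {"hand": 28, "dx": 0, "dy": 0, "dz": 0, "twist": 0},
  {"hand": 28, "dx": 0, "dy": 0, "dz": 0, "twist": 0},
  {"hand": 28, "dx": 0, "dy": 0, "dz": 0, "twist": 0},
  {"hand": 28, "dx": 0, "dy": 0, "dz": 0, "twist": 0},
])

```text
t: 5.65
tcp_pos: [0.6025, 0.0999, 0.078]
orientation: [3.141, 0.002, 2.94]
contact_force: [0.0, -0.3, 4.5]
grip_width: 0.0324
```

>>> send_rows([
  {"hand": 28, "dx": 0, "dy": 0, "dz": -0.2, "twist": 0},
  {"hand": 28, "dx": 0, "dy": 0, "dz": -0.4, "twist": 0},
  {"hand": 28, "dx": 0, "dy": 0, "dz": -0.6, "twist": 0},
  {"hand": 28, "dx": 0, "dy": 0, "dz": -0.4, "twist": 0},
])

```text
t: 6.15
tcp_pos: [0.6022, 0.1001, 0.1756]
orientation: [3.141, 0.002, 2.941]
contact_force: [-0.0, 0.6, -0.7]
grip_width: 0.032
```

```bash
python3 - <<'E'
from plan import *
w=snap("wrist","w4");s=snap("side"); crop(s,300,180,460,300,5,"s4")
st=ctrl.state(); print(st["t"],st["tcp_pos"],st["contact_force"],st["grip_width"])
E
```

```text
6.25 [0.60314774 0.10019108 0.17664614] [-0.27721305  0.18624951 -0.39151804] 0.03222179131489016
```

View pics/w4.png

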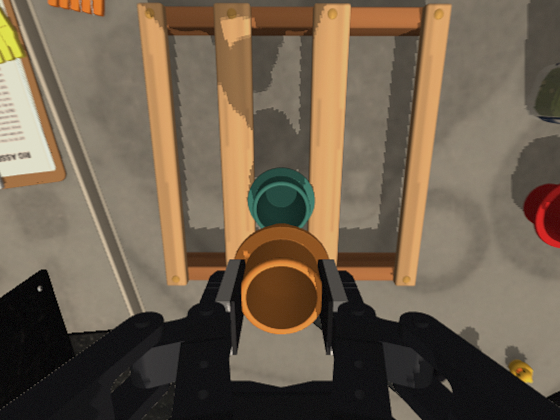

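View pics/s4.png

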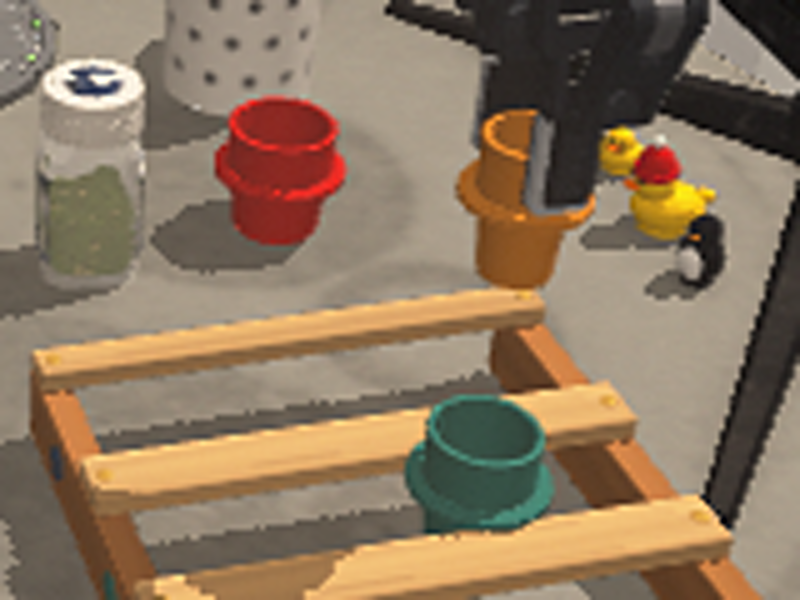

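```bash
cat >> h.py <<'E'
RC=np.array([.5729,.1140]);RA=np.radians(-11.55)
def rk(x,y):
    c,s=np.cos(RA),np.sin(RA); return RC+np.array([c*x-s*y,s*x+c*y])/1e3
E
python3 - <<'E'
from plan import *
w=snap("wrist");s=ctrl.state();p=s["tcp_pos"];print(proj(w,p+[0,0,.020]))
g=rk(0,-74);print(g)
a=plan(*g,.15,168.45);a=plan(*g,.054,168.45,step=.5,start=a)
E
```

```text
[283.16622964 297.33954362]
[0.5580835  0.04149847]
2 rows
(np.float64(0.27), np.float64(-0.55), np.float64(0.21), 0)
(np.float64(0.26), np.float64(-0.56), np.float64(0.2), 0)
end [0.5581 0.0412 0.1501] 168.49
4 rows
(np.float64(0.0), np.float64(0.0), np.float64(0.4), 0)
(np.float64(0.0), np.float64(0.0), np.float64(0.4), 0)
(np.float64(0.0), np.float64(0.0), np.float64(0.4), 0)
(np.float64(0.0), np.float64(0.0), np.float64(0.4), 0)
end [0.5581 0.0412 0.0541] 168.49
```

>>> send_rows([
  {"hand": 28, "dx": 0.27, "dy": -0.55, "dz": 0.21, "twist": 0},
  {"hand": 28, "dx": 0.26, "dy": -0.56, "dz": 0.3, "twist": 0},
  {"hand": 28, "dx": 0, "dy": 0, "dz": 0.3, "twist": 0},
  {"hand": 28, "dx": 0, "dy": 0, "dz": 0.2, "twist": 0},
  {"hand": 28, "dx": 0, "dy": 0, "dz": 0, "twist": 0},
  {"hand": 28, "dx": 0, "dy": 0, "dz": 0, "twist": 0},
])

```text
t: 7.05
tcp_pos: [0.5579, 0.0415, 0.1127]
orientation: [3.142, 0.0, 2.941]
contact_force: [0.7, 0.8, -0.6]
grip_width: 0.0323
```

```bash
python3 - <<'E'
from plan import *
w=snap("wrist","w5");s=ctrl.state();p=s["tcp_pos"];print(p,s["contact_force"],np.degrees(s["orientation"]),proj(w,p+[0,0,.020]))
g=rk(0,-74); a=plan(*g,.053,168.45,step=.3)
E
```

```text
[0.55791792 0.04142345 0.11291331] [-0.68481568  0.15024985 -0.1311892 ] [1.79992466e+02 3.69597438e-02 1.68516510e+02] [283.59361562 301.41882339]
4 rows
(np.float64(-0.0), np.float64(0.0), np.float64(0.25), np.float64(0.0))
(np.float64(-0.0), np.float64(0.0), np.float64(0.25), np.float64(0.0))
(np.float64(-0.0), np.float64(0.0), np.float64(0.25), np.float64(0.01))
(np.float64(-0.0), np.float64(0.0), np.float64(0.25), np.float64(0.0))
end [0.5579 0.0414 0.0529] 168.47
```

View pics/w5.png

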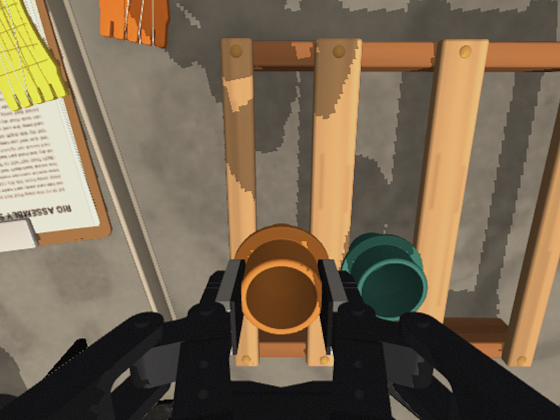

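>>> send_rows([
  {"hand": 28, "dx": 0, "dy": 0, "dz": 0.25, "twist": 0},
  {"hand": 28, "dx": 0, "dy": 0, "dz": 0.25, "twist": 0},
  {"hand": 28, "dx": 0, "dy": 0, "dz": 0.25, "twist": 0},
  {"hand": 28, "dx": 0, "dy": 0, "dz": 0.2, "twist": 0},
  {"hand": 28, "dx": 0, "dy": 0, "dz": 0.06, "twist": 0},
  {"hand": 28, "dx": 0, "dy": 0, "dz": 0, "twist": 0},
])

```text
t: 7.85
tcp_pos: [0.557, 0.0412, 0.0521]
orientation: [-3.141, -0.001, 2.941]
contact_force: [-3.9, -0.5, 5.7]
grip_width: 0.032
```

>>> send_rows([
  {"hand": 28, "dx": 0, "dy": 0, "dz": 0.015, "twist": 0},
  {"hand": 28, "dx": 0, "dy": 0, "dz": 0, "twist": 0},
])

```text
t: 8.1
tcp_pos: [0.557, 0.0411, 0.0519]
orientation: [-3.141, 0.0, 2.941]
contact_force: [-6.3, 0.7, 12.6]
grip_width: 0.0321
```

```bash
python3 - <<'E'
from plan import *
s=snap("side"); crop(s,300,220,460,340,5,"s5");st=ctrl.state();print(st["tcp_pos"],st["contact_force"],np.degrees(st["orientation"]))
E
```

```text
[0.55704218 0.04114841 0.05195825] [-6.84776458  0.58327217 13.44794579] [-1.79990263e+02  9.12440948e-03  1.68489676e+02]
```

View pics/s5.png

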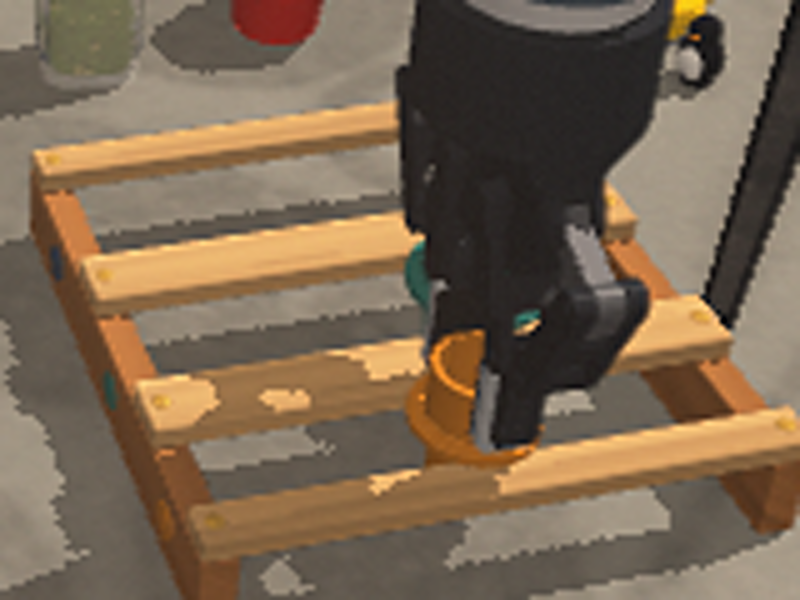

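>>> send_rows([
  {"hand": 44, "dx": 0, "dy": 0, "dz": -0.01, "twist": 0},
  {"hand": 46, "dx": 0, "dy": 0, "dz": 0, "twist": 0},
  {"hand": 46, "dx": 0, "dy": 0, "dz": -0.3, "twist": 0},
  {"hand": 46, "dx": 0, "dy": 0, "dz": -0.8, "twist": 0},
  {"hand": 60, "dx": 0, "dy": 0, "dz": -0.8, "twist": 0},
])

```text
t: 8.78
tcp_pos: [0.5573, 0.0411, 0.1664]
orientation: [-3.142, -0.001, 2.941]
contact_force: [-0.1, -0.4, -0.2]
grip_width: 0.0602
```

```bash
python3 - <<'E'
from plan import *
w=snap("wrist","w6")
import pickle
s,t=pickle.load(open("v0.pkl","rb"))
# nest ochre: estimate from side and top views
for n,d,b in(("t",t,(275,205,308,240)),("s",s,(245,190,285,222))):
  h=cv2.cvtColor(d["frame"],cv2.COLOR_BGR2HSV)[b[1]:b[3],b[0]:b[2]]
  m=cv2.inRange(h,(8,120,60),(25,255,255)); c=max(cv2.findContours(m,cv2.RETR_EXTERNAL,cv2.CHAIN_APPROX_NONE)[0],key=cv2.contourArea)
  print(n,cv2.boundingRect(c),b[:2])
f=lambda p,o:((p[0]+.5)/5-.5+o[0],(p[1]+.5)/5-.5+o[1])
print(plane(t,f((106,520),(270,120)),.108)); print(plane(s,f((223,103),(220,180)),.108),plane(s,f((231,308),(220,180)),.0))
print("jar",plane(t,f((133,291),(270,120)),.098))
E
```

```text
t (7, 11, 18, 17) (275, 205)
s (9, 6, 21, 20) (245, 190)
[0.44365142 0.36503606 0.108     ]
[0.44562987 0.3651146  0.108     ] [0.44584211 0.36395468 0.        ]
jar [0.5677014  0.34701637 0.098     ]
```

View pics/w6.png

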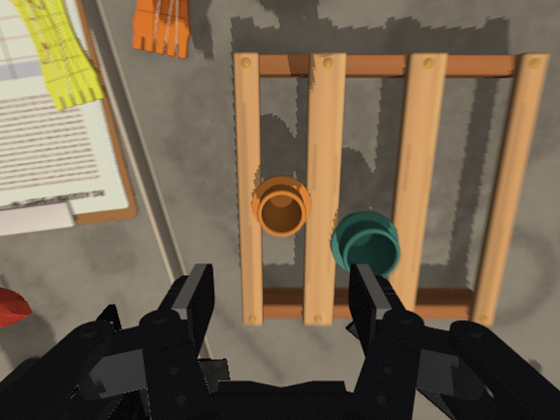

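```bash
python3 - <<'E'
from plan import *
a=plan(.4447,.365,.18,168.45,step=.95)
E
```

```text
7 rows
(np.float64(0.42), np.float64(0.7), np.float64(-0.02), 0)
(np.float64(0.42), np.float64(0.7), np.float64(-0.02), 0)
(np.float64(0.42), np.float64(0.7), np.float64(-0.02), 0)
(np.float64(0.42), np.float64(0.7), np.float64(-0.01), 0)
(np.float64(0.42), np.float64(0.7), np.float64(-0.02), 0)
(np.float64(0.43), np.float64(0.7), np.float64(-0.01), 0)
(np.float64(0.42), np.float64(0.71), np.float64(-0.02), 0)
end [0.4449 0.365  0.1802] 168.49
```

>>> send_rows([
  {"hand": 60, "dx": 0.42, "dy": 0.7, "dz": -0.1, "twist": 0},
  {"hand": 60, "dx": 0.42, "dy": 0.7, "dz": 0, "twist": 0},
  {"hand": 60, "dx": 0.42, "dy": 0.7, "dz": 0, "twist": 0},
  {"hand": 60, "dx": 0.42, "dy": 0.7, "dz": 0, "twist": 0},
  {"hand": 60, "dx": 0.42, "dy": 0.7, "dz": 0, "twist": 0},
  {"hand": 60, "dx": 0.43, "dy": 0.7, "dz": 0, "twist": 0},
  {"hand": 60, "dx": 0.42, "dy": 0.7, "dz": 0, "twist": 0},
  {"hand": 60, "dx": 0, "dy": 0, "dz": 0, "twist": 0},
])

```text
t: 9.82
tcp_pos: [0.4414, 0.3672, 0.1709]
orientation: [3.142, -0.001, 2.945]
contact_force: [0.4, -0.3, -0.5]
grip_width: 0.0602
```

```bash
python3 - <<'E'
from plan import *
import pickle
w=snap("wrist","w7"); pickle.dump(w,open("w7.pkl","wb")); s=ctrl.state();print(s["t"],s["tcp_pos"],proj(w,(.4447,.365,.108)))
E
```

```text
9.875 [0.44199193 0.36578074 0.17094378] [280.33367701 234.87654173]
```

View pics/w7.png

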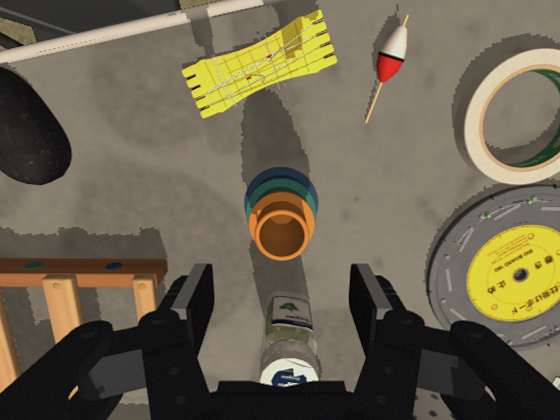

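```bash
python3 - <<'E'
from plan import *
import pickle
w=pickle.load(open("w7.pkl","rb")); crop(w,235,155,335,275,5,"w7c")
for uv in ((281,231),(251,231),(312,231)): print(plane(w,uv,.108))
E
```

```text
[0.44221926 0.36592261 0.108     ]
[0.43853869 0.34737894 0.108     ]
[0.44602219 0.38508273 0.108     ]
```

View pics/w7c.png

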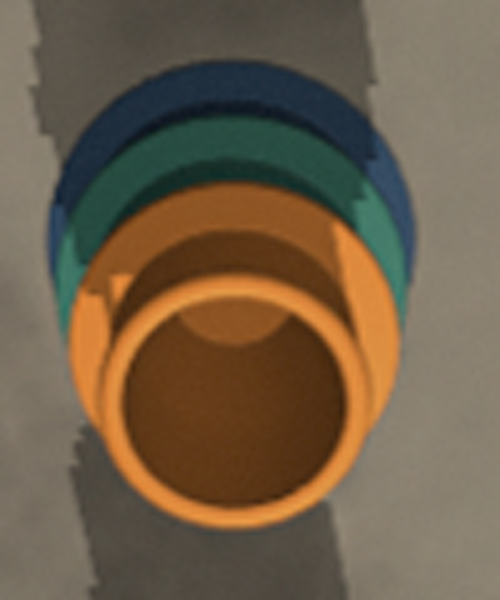

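>>> send_rows([
  {"hand": 60, "dx": -0.04, "dy": 0.01, "dz": 0.35, "twist": 0},
  {"hand": 58, "dx": 0, "dy": 0, "dz": 0.35, "twist": 0},
  {"hand": 58, "dx": 0, "dy": 0, "dz": 0.35, "twist": 0},
  {"hand": 58, "dx": 0, "dy": 0, "dz": 0.3, "twist": 0},
  {"hand": 28, "dx": 0, "dy": 0, "dz": 0, "twist": 0},
  {"hand": 28, "dx": 0, "dy": 0, "dz": 0, "twist": 0},
  {"hand": 28, "dx": 0, "dy": 0, "dz": 0, "twist": 0},
])

```text
t: 10.75
tcp_pos: [0.4458, 0.3646, 0.0914]
orientation: [3.141, 0.001, 2.94]
contact_force: [0.6, -0.1, -0.4]
grip_width: 0.0318
```

>>> send_rows([
  {"hand": 28, "dx": 0, "dy": 0, "dz": -0.2, "twist": 0},
  {"hand": 28, "dx": 0, "dy": 0, "dz": -0.4, "twist": 0},
  {"hand": 28, "dx": 0, "dy": 0, "dz": -0.7, "twist": 0},
  {"hand": 28, "dx": 0, "dy": 0, "dz": -0.4, "twist": 0},
])

```text
t: 11.25
tcp_pos: [0.4456, 0.365, 0.1959]
orientation: [3.139, 0.002, 2.941]
contact_force: [1.5, 0.3, -0.4]
grip_width: 0.0319
```

```bash
python3 - <<'E'
from plan import *
w=snap("wrist","w8");s=snap("side"); crop(s,220,140,380,260,5,"s8")
st=ctrl.state(); p=st["tcp_pos"]; print(st["t"],p,st["contact_force"],st["grip_width"],proj(w,p+[0,0,.0175]))
g=rk(-56,-74); print(g); a=plan(*g,.20,168.45,step=.95); plan(*g,.115,168.45,start=a)
E
```

```text
11.35 [0.44624286 0.36540514 0.19647373] [-0.14330769  0.95044646 -0.92605342] 0.03206289810507859 [284.93358241 299.65887309]
[0.50321748 0.05271096]
6 rows
(np.float64(-0.33), np.float64(-0.82), np.float64(-0.01), 0)
(np.float64(-0.33), np.float64(-0.82), np.float64(-0.01), 0)
(np.float64(-0.33), np.float64(-0.82), np.float64(-0.01), 0)
(np.float64(-0.33), np.float64(-0.82), np.float64(-0.01), 0)
(np.float64(-0.32), np.float64(-0.82), np.float64(-0.01), 0)
(np.float64(-0.33), np.float64(-0.82), np.float64(-0.01), 0)
end [0.5032 0.0526 0.2001] 168.5
2 rows
(np.float64(0.0), np.float64(0.0), np.float64(0.71), 0)
(np.float64(0.0), np.float64(0.0), np.float64(0.71), 0)
end [0.5032 0.0526 0.1149] 168.5
```

View pics/w8.png

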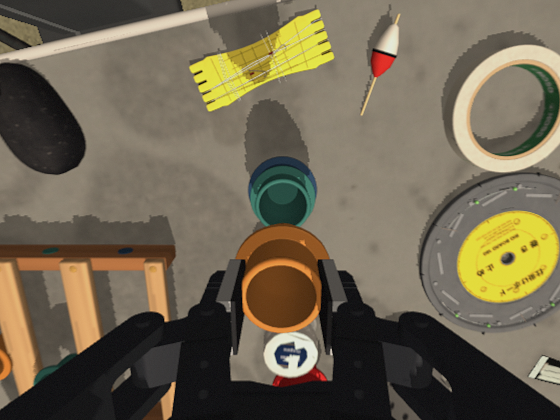

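View pics/s8.png

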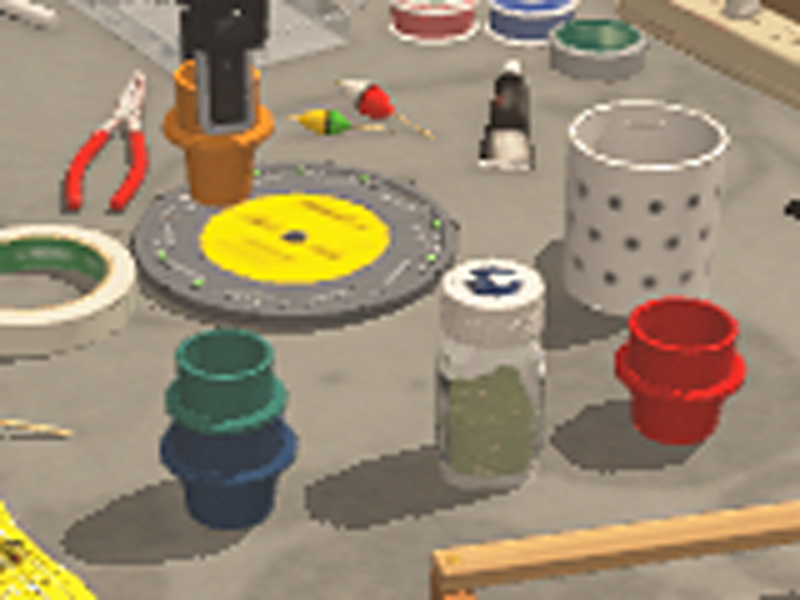

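>>> send_rows([
  {"hand": 28, "dx": -0.33, "dy": -0.82, "dz": 0, "twist": 0},
  {"hand": 28, "dx": -0.33, "dy": -0.82, "dz": 0, "twist": 0},
  {"hand": 28, "dx": -0.33, "dy": -0.82, "dz": 0, "twist": 0},
  {"hand": 28, "dx": -0.33, "dy": -0.82, "dz": 0, "twist": 0},
  {"hand": 28, "dx": -0.32, "dy": -0.82, "dz": 0.2, "twist": 0},
  {"hand": 28, "dx": -0.33, "dy": -0.82, "dz": 0.5, "twist": 0},
  {"hand": 28, "dx": 0, "dy": 0, "dz": 0.65, "twist": 0},
  {"hand": 28, "dx": 0, "dy": 0, "dz": 0, "twist": 0},
])

```text
t: 12.35
tcp_pos: [0.5002, 0.0513, 0.1094]
orientation: [-3.141, -0.005, 2.939]
contact_force: [0.3, 0.2, -0.1]
grip_width: 0.0318
```

```bash
python3 - <<'E'
from plan import *
st=ctrl.state(); p=st["tcp_pos"]; print(st["t"],p,np.degrees(st["orientation"]),st["contact_force"],st["grip_width"])
g=rk(-56,-74); a=plan(*g,.0560,168.45,step=.3)
E
```

```text
12.35 [0.50015365 0.05131977 0.10936798] [-179.96182337   -0.31436441  168.40731606] [ 0.29509744  0.19644776 -0.10205865] 0.031799497563362526
3 rows
(np.float64(-0.02), np.float64(0.01), np.float64(0.3), 0)
(np.float64(-0.01), np.float64(0.01), np.float64(0.29), 0)
(np.float64(-0.02), np.float64(0.01), np.float64(0.3), 0)
end [0.5035 0.0525 0.056 ] 168.41
```

>>> send_rows([
  {"hand": 28, "dx": 0, "dy": 0, "dz": 0.25, "twist": 0},
  {"hand": 28, "dx": 0, "dy": 0, "dz": 0, "twist": 0},
  {"hand": 28, "dx": 0, "dy": 0, "dz": 0, "twist": 0},
])

```text
t: 12.72
tcp_pos: [0.5024, 0.0523, 0.0973]
orientation: [3.141, 0.001, 2.942]
contact_force: [0.5, -0.2, -0.4]
grip_width: 0.0319
```

```bash
python3 - <<'E'
from plan import *
st=ctrl.state(); p=st["tcp_pos"]; print(st["t"],p,np.degrees(st["orientation"]),st["contact_force"],st["grip_width"])
g=rk(-56,-74); a=plan(*g,.0560,168.45,step=.3)
E
```

```text
12.725 [0.50244559 0.05232847 0.09732711] [1.79991009e+02 6.49493305e-02 1.68545456e+02] [ 0.532043   -0.20561885 -0.36809951] 0.031892826296055964
3 rows
(np.float64(-0.0), np.float64(0.0), np.float64(0.23), np.float64(0.01))
(np.float64(-0.01), np.float64(0.0), np.float64(0.23), np.float64(0.0))
(np.float64(-0.0), np.float64(0.01), np.float64(0.23), np.float64(0.01))
end [0.5032 0.0528 0.0559] 168.45
```

>>> send_rows([
  {"hand": 28, "dx": 0, "dy": 0.01, "dz": 0.25, "twist": 0},
  {"hand": 28, "dx": 0, "dy": 0, "dz": 0.25, "twist": 0},
  {"hand": 28, "dx": 0, "dy": 0, "dz": 0.18, "twist": 0},
  {"hand": 28, "dx": 0, "dy": 0, "dz": 0.02, "twist": 0},
  {"hand": 28, "dx": 0, "dy": 0, "dz": 0, "twist": 0},
])

```text
t: 13.35
tcp_pos: [0.5023, 0.0524, 0.0546]
orientation: [-3.142, 0.0, 2.941]
contact_force: [-0.4, -0.4, -1.2]
grip_width: 0.0321
```

>>> send_rows([
  {"hand": 28, "dx": 0, "dy": 0, "dz": 0.02, "twist": 0},
  {"hand": 28, "dx": 0, "dy": 0, "dz": 0.01, "twist": 0},
])

```text
t: 13.6
tcp_pos: [0.5026, 0.0524, 0.0535]
orientation: [3.141, 0.001, 2.941]
contact_force: [-2.3, 0.6, 10.7]
grip_width: 0.0321
```

Contact. Release and rise.

>>> send_rows([
  {"hand": 44, "dx": 0, "dy": 0, "dz": 0, "twist": 0},
  {"hand": 46, "dx": 0, "dy": 0, "dz": 0, "twist": 0},
  {"hand": 46, "dx": 0, "dy": 0, "dz": -0.3, "twist": 0},
  {"hand": 50, "dx": 0, "dy": 0, "dz": -0.8, "twist": 0},
  {"hand": 66, "dx": 0, "dy": 0, "dz": -0.8, "twist": 0},
])

```text
t: 14.22
tcp_pos: [0.5019, 0.0524, 0.1679]
orientation: [-3.141, -0.001, 2.941]
contact_force: [0.3, -0.1, -0.2]
grip_width: 0.0654
```

```bash
python3 - <<'E'
from plan import *
w=snap("wrist","w9")
a=plan(.4445,.3655,.155,168.45,step=.95)
E
```

```text
6 rows
(np.float64(0.34), np.float64(0.82), np.float64(0.05), 0)
(np.float64(0.34), np.float64(0.82), np.float64(0.05), 0)
(np.float64(0.33), np.float64(0.82), np.float64(0.05), 0)
(np.float64(0.34), np.float64(0.82), np.float64(0.06), 0)
(np.float64(0.33), np.float64(0.82), np.float64(0.05), 0)
(np.float64(0.34), np.float64(0.82), np.float64(0.06), 0)
end [0.4443 0.3658 0.1549] 168.5
```

View pics/w9.png

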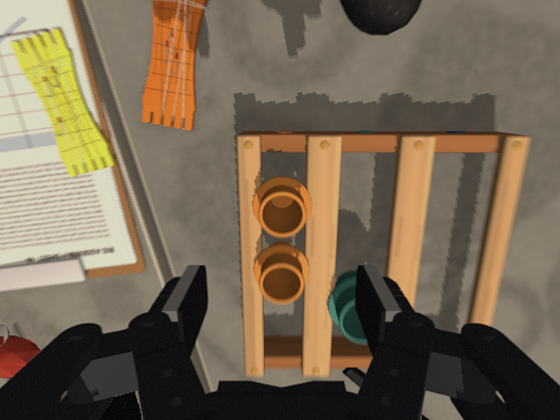

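>>> send_rows([
  {"hand": 68, "dx": 0.34, "dy": 0.82, "dz": 0, "twist": 0},
  {"hand": 68, "dx": 0.34, "dy": 0.82, "dz": 0, "twist": 0},
  {"hand": 68, "dx": 0.33, "dy": 0.82, "dz": 0, "twist": 0},
  {"hand": 68, "dx": 0.34, "dy": 0.82, "dz": 0.05, "twist": 0},
  {"hand": 68, "dx": 0.33, "dy": 0.82, "dz": 0.15, "twist": 0},
  {"hand": 68, "dx": 0.34, "dy": 0.82, "dz": 0.2, "twist": 0},
  {"hand": 68, "dx": 0, "dy": 0, "dz": 0, "twist": 0},
  {"hand": 68, "dx": 0, "dy": 0, "dz": 0, "twist": 0},
])

```text
t: 15.28
tcp_pos: [0.4422, 0.3657, 0.1424]
orientation: [-3.141, -0.0, 2.941]
contact_force: [0.2, -1.0, 0.8]
grip_width: 0.0681
```

```bash
python3 - <<'E'
from plan import *
import pickle
w=snap("wrist","w10"); s=ctrl.state();print(s["t"],s["tcp_pos"],proj(w,(.4445,.3657,.082)))
h=cv2.cvtColor(w["frame"],cv2.COLOR_BGR2HSV); crop(w,230,140,340,260,5,"w10c")
E
```

```text
15.325 [0.44254329 0.36524522 0.1427752 ] [283.56373454 234.1824514 ]
```

View pics/w10c.png

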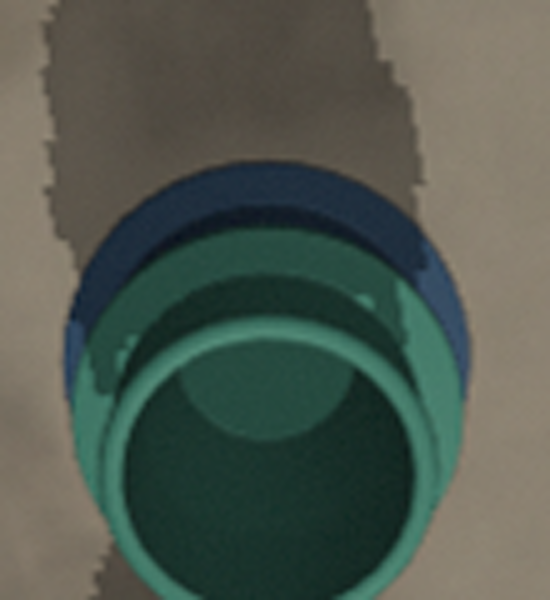

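>>> send_rows([
  {"hand": 66, "dx": -0.03, "dy": 0.01, "dz": 0.36, "twist": 0},
  {"hand": 66, "dx": 0, "dy": 0, "dz": 0.36, "twist": 0},
  {"hand": 66, "dx": 0, "dy": 0, "dz": 0.36, "twist": 0},
  {"hand": 66, "dx": 0, "dy": 0, "dz": 0.29, "twist": 0},
  {"hand": 36, "dx": 0, "dy": 0, "dz": 0, "twist": 0},
  {"hand": 36, "dx": 0, "dy": 0, "dz": 0, "twist": 0},
  {"hand": 36, "dx": 0, "dy": 0, "dz": 0, "twist": 0},
])

```text
t: 16.2
tcp_pos: [0.4448, 0.366, 0.0616]
orientation: [3.141, 0.001, 2.94]
contact_force: [0.2, -0.6, -1.1]
grip_width: 0.0406
```

>>> send_rows([
  {"hand": 36, "dx": 0, "dy": 0, "dz": -0.2, "twist": 0},
  {"hand": 36, "dx": 0, "dy": 0, "dz": -0.4, "twist": 0},
  {"hand": 36, "dx": 0, "dy": 0, "dz": -0.7, "twist": 0},
  {"hand": 36, "dx": 0, "dy": 0, "dz": -0.5, "twist": 0},
])

```text
t: 16.7
tcp_pos: [0.4445, 0.3663, 0.1715]
orientation: [3.14, 0.002, 2.941]
contact_force: [-0.5, -0.0, -0.9]
grip_width: 0.0406
```

```bash
python3 - <<'E'
from plan import *
s=snap("side"); crop(s,220,140,380,260,5,"s11")
st=ctrl.state(); p=st["tcp_pos"]; print(st["t"],p,st["contact_force"],st["grip_width"])
g=rk(-45,-8.5); print(g); a=plan(*g,.165,168.45,step=.95)
E
```

```text
16.75 [0.44555331 0.36698173 0.17522255] [1.6201476  1.3045309  2.47374368] 0.04037468887519164
[0.52710934 0.11468216]
5 rows
(np.float64(-0.43), np.float64(-0.77), np.float64(0.03), 0)
(np.float64(-0.44), np.float64(-0.77), np.float64(0.04), 0)
(np.float64(-0.43), np.float64(-0.77), np.float64(0.03), 0)
(np.float64(-0.44), np.float64(-0.77), np.float64(0.04), 0)
(np.float64(-0.43), np.float64(-0.77), np.float64(0.03), 0)
end [0.5271 0.1147 0.165 ] 168.5
```

View pics/s11.png

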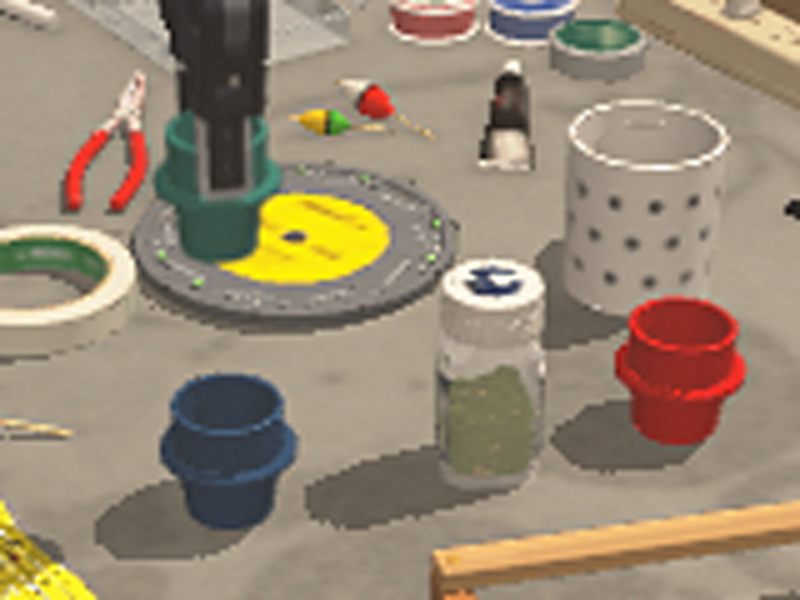

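>>> send_rows([
  {"hand": 36, "dx": -0.43, "dy": -0.77, "dz": 0, "twist": 0},
  {"hand": 36, "dx": -0.43, "dy": -0.77, "dz": 0, "twist": 0},
  {"hand": 36, "dx": -0.43, "dy": -0.77, "dz": 0, "twist": 0},
  {"hand": 36, "dx": -0.44, "dy": -0.77, "dz": 0.1, "twist": 0},
  {"hand": 36, "dx": -0.43, "dy": -0.77, "dz": 0.4, "twist": 0},
  {"hand": 36, "dx": 0, "dy": 0, "dz": 0.7, "twist": 0},
  {"hand": 36, "dx": 0, "dy": 0, "dz": 0, "twist": 0},
  {"hand": 36, "dx": 0, "dy": 0, "dz": 0, "twist": 0},
])

```text
t: 17.75
tcp_pos: [0.5257, 0.1144, 0.0982]
orientation: [3.141, 0.001, 2.941]
contact_force: [-0.0, -0.1, 0.5]
grip_width: 0.0405
```

```bash
python3 - <<'E'
from plan import *
w=snap("wrist","w12");st=ctrl.state(); p=st["tcp_pos"]; print(st["t"],p,np.degrees(st["orientation"]),st["contact_force"],st["grip_width"])
g=rk(-45,-8.5); a=plan(*g,.0520,168.45,step=.3)
E
```

```text
17.8 [0.52594694 0.11456639 0.09853315] [1.79960954e+02 1.38727629e-01 1.68553908e+02] [-1.41724595  0.65244595 -0.53464339] 0.04064676563038836
3 rows
(np.float64(-0.01), np.float64(0.0), np.float64(0.26), np.float64(0.01))
(np.float64(-0.0), np.float64(0.0), np.float64(0.26), np.float64(0.01))
(np.float64(-0.01), np.float64(0.01), np.float64(0.26), np.float64(0.0))
end [0.5272 0.1149 0.0517] 168.45
```

View pics/w12.png

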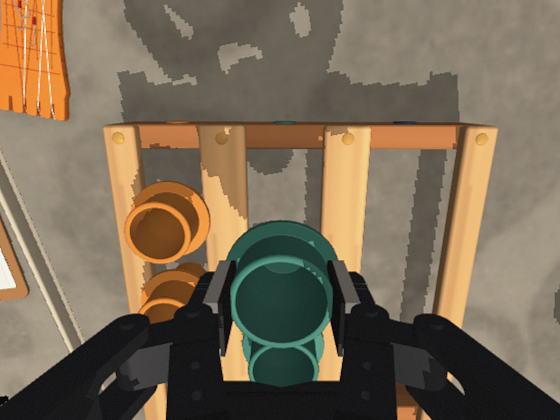

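>>> send_rows([
  {"hand": 36, "dx": -0.01, "dy": 0.01, "dz": 0.26, "twist": 0},
  {"hand": 36, "dx": 0, "dy": 0, "dz": 0.26, "twist": 0},
  {"hand": 36, "dx": 0, "dy": 0, "dz": 0.22, "twist": 0},
  {"hand": 36, "dx": 0, "dy": 0, "dz": 0.03, "twist": 0},
  {"hand": 36, "dx": 0, "dy": 0, "dz": 0, "twist": 0},
])

```text
t: 18.42
tcp_pos: [0.5257, 0.1147, 0.0504]
orientation: [3.141, -0.0, 2.941]
contact_force: [-1.1, 1.4, 1.6]
grip_width: 0.0405
```

>>> send_rows([
  {"hand": 36, "dx": 0, "dy": 0, "dz": 0.02, "twist": 0},
  {"hand": 36, "dx": 0, "dy": 0, "dz": 0, "twist": 0},
])

```text
t: 18.68
tcp_pos: [0.5259, 0.1147, 0.0502]
orientation: [3.141, 0.001, 2.941]
contact_force: [-4.4, 2.0, 13.9]
grip_width: 0.0402
```

>>> send_rows([
  {"hand": 50, "dx": 0, "dy": 0, "dz": 0, "twist": 0},
  {"hand": 52, "dx": 0, "dy": 0, "dz": 0, "twist": 0},
  {"hand": 52, "dx": 0, "dy": 0, "dz": -0.3, "twist": 0},
  {"hand": 56, "dx": 0, "dy": 0, "dz": -0.8, "twist": 0},
  {"hand": 74, "dx": 0, "dy": 0, "dz": -0.8, "twist": 0},
])

```text
t: 19.3
tcp_pos: [0.5256, 0.1143, 0.1639]
orientation: [-3.141, -0.001, 2.941]
contact_force: [1.6, -0.8, -0.1]
grip_width: 0.0724
```

```bash
python3 - <<'E'
from plan import *
w=snap("wrist","w13")
a=plan(.4445,.3657,.15,168.45,step=.95)
E
```

```text
5 rows
(np.float64(0.44), np.float64(0.77), np.float64(0.07), 0)
(np.float64(0.44), np.float64(0.76), np.float64(0.07), 0)
(np.float64(0.44), np.float64(0.77), np.float64(0.07), 0)
(np.float64(0.44), np.float64(0.76), np.float64(0.07), 0)
(np.float64(0.44), np.float64(0.77), np.float64(0.06), 0)
end [0.4444 0.366  0.1501] 168.49
```

View pics/w13.png

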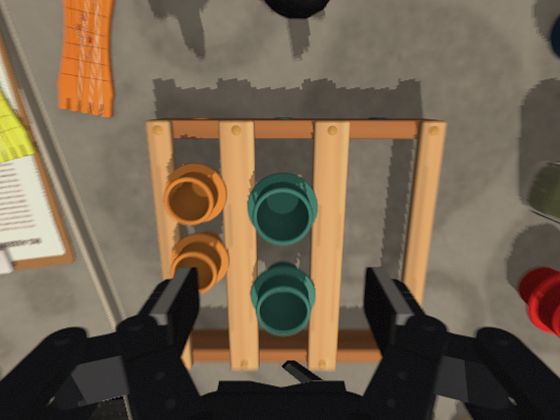

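>>> send_rows([
  {"hand": 74, "dx": 0.44, "dy": 0.77, "dz": 0, "twist": 0},
  {"hand": 74, "dx": 0.44, "dy": 0.77, "dz": 0, "twist": 0},
  {"hand": 74, "dx": 0.44, "dy": 0.77, "dz": 0.1, "twist": 0},
  {"hand": 74, "dx": 0.44, "dy": 0.76, "dz": 0.25, "twist": 0},
  {"hand": 74, "dx": 0.44, "dy": 0.76, "dz": 0.35, "twist": 0},
  {"hand": 74, "dx": 0, "dy": 0, "dz": 0, "twist": 0},
  {"hand": 74, "dx": 0, "dy": 0, "dz": 0, "twist": 0},
])

```text
t: 20.23
tcp_pos: [0.4423, 0.3658, 0.1209]
orientation: [-3.141, -0.0, 2.941]
contact_force: [0.1, 0.4, 1.1]
grip_width: 0.0741
```

```bash
python3 - <<'E'
from plan import *
w=snap("wrist","w14"); s=ctrl.state();print(s["t"],s["tcp_pos"],proj(w,(.4445,.3657,.056)))
a=plan(.4445,.3657,.036,168.45,step=.4)
E
```

```text
20.275 [0.44279888 0.36537779 0.12128052] [283.35109163 231.47750529]
4 rows
(np.float64(-0.01), np.float64(0.0), np.float64(0.36), 0)
(np.float64(-0.01), np.float64(0.0), np.float64(0.35), 0)
(np.float64(-0.0), np.float64(0.01), np.float64(0.36), 0)
(np.float64(-0.01), np.float64(0.0), np.float64(0.35), 0)
end [0.4447 0.3656 0.0361] 168.47
```

View pics/w14.png

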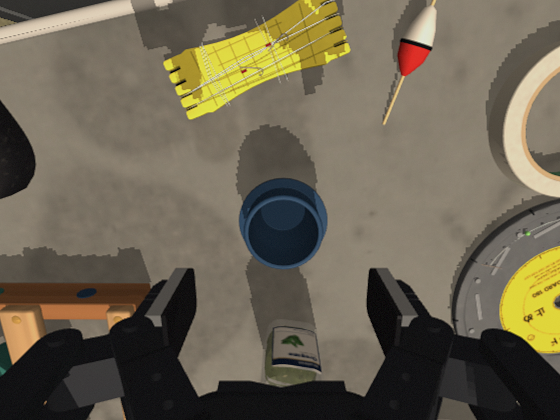

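>>> send_rows([
  {"hand": 74, "dx": -0.03, "dy": 0.01, "dz": 0.36, "twist": 0},
  {"hand": 74, "dx": 0, "dy": 0, "dz": 0.36, "twist": 0},
  {"hand": 74, "dx": 0, "dy": 0, "dz": 0.36, "twist": 0},
  {"hand": 74, "dx": 0, "dy": 0, "dz": 0.34, "twist": 0},
  {"hand": 44, "dx": 0, "dy": 0, "dz": 0, "twist": 0},
  {"hand": 44, "dx": 0, "dy": 0, "dz": 0, "twist": 0},
  {"hand": 44, "dx": 0, "dy": 0, "dz": 0, "twist": 0},
])

```text
t: 21.15
tcp_pos: [0.445, 0.3661, 0.0371]
orientation: [3.14, 0.001, 2.94]
contact_force: [-0.1, -0.3, -0.5]
grip_width: 0.0476
```

>>> send_rows([
  {"hand": 44, "dx": 0, "dy": 0, "dz": -0.2, "twist": 0},
  {"hand": 44, "dx": 0, "dy": 0, "dz": -0.4, "twist": 0},
  {"hand": 44, "dx": 0, "dy": 0, "dz": -0.8, "twist": 0},
  {"hand": 44, "dx": 0, "dy": 0, "dz": -0.8, "twist": 0},
])

```text
t: 21.65
tcp_pos: [0.444, 0.366, 0.1704]
orientation: [3.141, 0.0, 2.941]
contact_force: [0.8, 0.1, -1.1]
grip_width: 0.0478
```

```bash
python3 - <<'E'
from plan import *
st=ctrl.state(); p=st["tcp_pos"]; print(st["t"],p,st["contact_force"],st["grip_width"])
g=rk(0,65.5); print(g); a=plan(*g,.165,168.45,step=.95)
E
```

```text
21.65 [0.44402889 0.36604998 0.17044606] [ 0.8056018   0.11188694 -1.12128648] 0.04782854854059417
[0.58601461 0.17817365]
5 rows
(np.float64(-0.59), np.float64(-0.52), np.float64(0.02), 0)
(np.float64(-0.59), np.float64(-0.52), np.float64(0.02), 0)
(np.float64(-0.59), np.float64(-0.52), np.float64(0.02), 0)
(np.float64(-0.59), np.float64(-0.52), np.float64(0.02), 0)
(np.float64(-0.58), np.float64(-0.52), np.float64(0.01), 0)
end [0.5858 0.178  0.165 ] 168.5
```

```bash
python3 - <<'E'
from plan import *
g=rk(-20,65.5); print(g); a=plan(*g,.173,168.45,step=.95)
E
```

```text
[0.5664196  0.18217811]
4 rows
(np.float64(-0.65), np.float64(-0.65), np.float64(-0.01), 0)
(np.float64(-0.65), np.float64(-0.65), np.float64(-0.01), 0)
(np.float64(-0.65), np.float64(-0.65), np.float64(-0.01), 0)
(np.float64(-0.66), np.float64(-0.65), np.float64(-0.01), 0)
end [0.5664 0.182  0.1728] 168.5
```

>>> send_rows([
  {"hand": 44, "dx": -0.65, "dy": -0.65, "dz": 0, "twist": 0},
  {"hand": 44, "dx": -0.65, "dy": -0.65, "dz": 0, "twist": 0},
  {"hand": 44, "dx": -0.65, "dy": -0.65, "dz": 0, "twist": 0},
  {"hand": 44, "dx": -0.66, "dy": -0.65, "dz": 0.2, "twist": 0},
  {"hand": 44, "dx": 0, "dy": 0, "dz": 0.6, "twist": 0},
  {"hand": 44, "dx": 0, "dy": 0, "dz": 0.4, "twist": 0},
  {"hand": 44, "dx": 0, "dy": 0, "dz": 0, "twist": 0},
  {"hand": 44, "dx": 0, "dy": 0, "dz": 0, "twist": 0},
])

```text
t: 22.65
tcp_pos: [0.5671, 0.1823, 0.0976]
orientation: [3.141, 0.002, 2.941]
contact_force: [-0.0, 0.1, -0.1]
grip_width: 0.048
```

```bash
python3 - <<'E'
from plan import *
w=snap("wrist","w15");st=ctrl.state(); p=st["tcp_pos"]; print(st["t"],p,np.degrees(st["orientation"]),st["contact_force"],st["grip_width"])
g=rk(-20,65.5); a=plan(*g,.0530,168.45,step=.3)
E
```

```text
22.7 [0.56727948 0.18233332 0.09773127] [1.79949752e+02 1.27595338e-01 1.68512714e+02] [-0.19560822  0.10395164  0.46624447] 0.048177551456841786
3 rows
(np.float64(0.0), np.float64(-0.0), np.float64(0.25), np.float64(0.0))
(np.float64(0.01), np.float64(-0.0), np.float64(0.25), np.float64(0.01))
(np.float64(0.0), np.float64(-0.01), np.float64(0.25), np.float64(0.0))
end [0.5666 0.1819 0.0527] 168.46
```

View pics/w15.png

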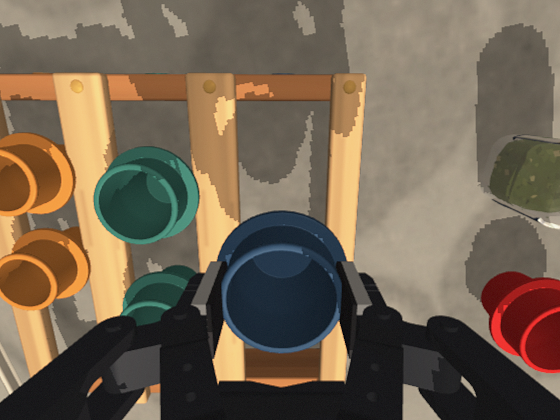

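Centred over row L. Contact expected near TCP z 0.052.

>>> send_rows([
  {"hand": 44, "dx": 0, "dy": 0, "dz": 0.25, "twist": 0},
  {"hand": 44, "dx": 0, "dy": 0, "dz": 0.25, "twist": 0},
  {"hand": 44, "dx": 0, "dy": 0, "dz": 0.22, "twist": 0},
  {"hand": 44, "dx": 0, "dy": 0, "dz": 0.03, "twist": 0},
  {"hand": 44, "dx": 0, "dy": 0, "dz": 0, "twist": 0},
])

```text
t: 23.32
tcp_pos: [0.5666, 0.1822, 0.0514]
orientation: [3.141, 0.001, 2.941]
contact_force: [-2.8, -0.2, 10.2]
grip_width: 0.0482
```

>>> send_rows([
  {"hand": 44, "dx": 0, "dy": 0, "dz": 0.015, "twist": 0},
  {"hand": 44, "dx": 0, "dy": 0, "dz": 0, "twist": 0},
])

```text
t: 23.58
tcp_pos: [0.5668, 0.1822, 0.0512]
orientation: [3.141, 0.001, 2.941]
contact_force: [-4.4, -1.5, 17.0]
grip_width: 0.0477
```

>>> send_rows([
  {"hand": 58, "dx": 0, "dy": 0, "dz": 0, "twist": 0},
  {"hand": 60, "dx": 0, "dy": 0, "dz": 0, "twist": 0},
  {"hand": 60, "dx": 0, "dy": 0, "dz": -0.3, "twist": 0},
  {"hand": 60, "dx": 0, "dy": 0, "dz": -0.8, "twist": 0},
  {"hand": 60, "dx": 0, "dy": 0, "dz": -1, "twist": 0},
  {"hand": 60, "dx": 0, "dy": 0, "dz": -1, "twist": 0},
])

```text
t: 24.32
tcp_pos: [0.5663, 0.1819, 0.2372]
orientation: [-3.141, -0.001, 2.941]
contact_force: [1.5, -0.1, -0.1]
grip_width: 0.0601
```

```bash
python3 - <<'E'
from plan import *
w=snap("wrist","w16");st=ctrl.state(); print(st["t"],st["tcp_pos"],st["contact_force"])
a=plan(.60,.33,.24,168.45)
E
```

```text
24.375 [0.56813054 0.18225286 0.24569433] [-2.29877158 -0.74161445  5.11648867]
3 rows
(np.float64(-0.01), np.float64(0.84), np.float64(0.03), 0)
(np.float64(-0.01), np.float64(0.84), np.float64(0.03), 0)
(np.float64(-0.01), np.float64(0.84), np.float64(0.03), 0)
end [0.6001 0.3301 0.2403] 168.49
```

View pics/w16.png

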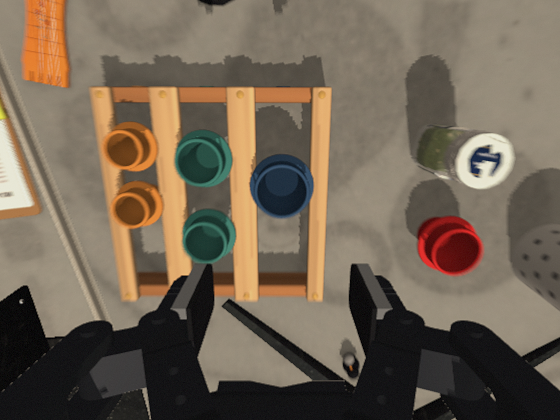

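```bash
python3 - <<'E'
from plan import *
s=snap("side","s17"); crop(s,300,230,460,350,5,"s17c")
# rim centres -> level check in wrist view
w=snap("wrist")
for n,p,z in(("S0",rk(0,-74),.071),("S1",rk(-56,-74),.071),("M1",rk(-45,-8.5),.071),("M0",rk(31,-8.5),.071),("L",rk(-20,65.5),.071)): print(n,proj(w,(*p,z)))
E
```

```text
S0 [132.55680494 205.49455087]
S1 [124.48343795 145.34041727]
M1 [198.92160906 157.75087045]
M0 [204.44779677 236.19505339]
L [280.99010559 184.86793041]
```

View pics/s17c.png

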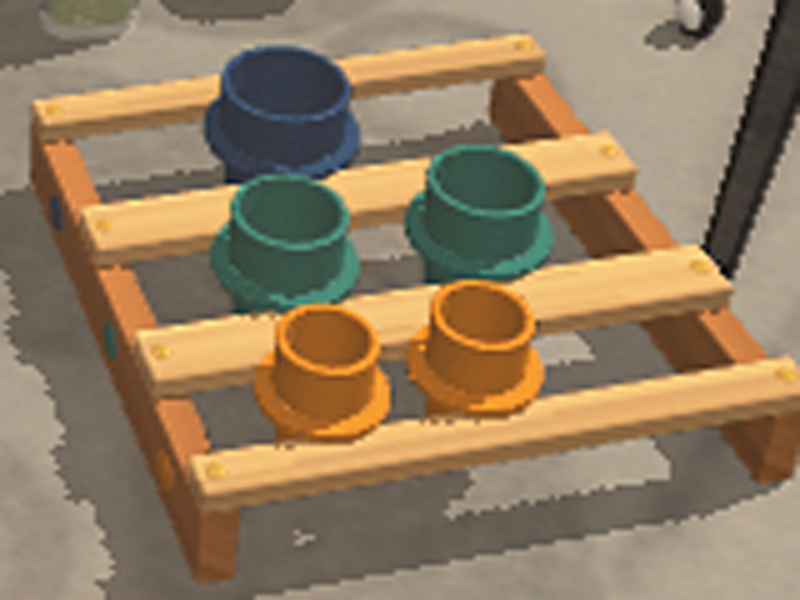

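View pics/s17.png

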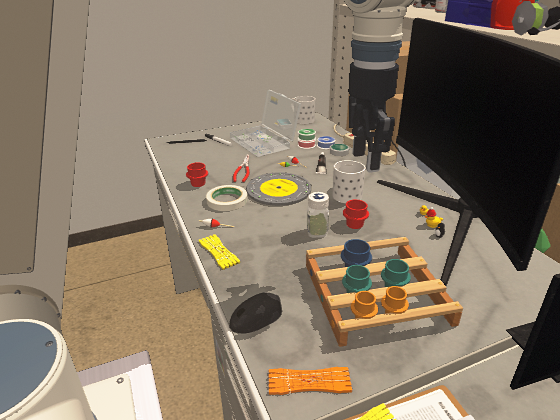

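```bash
python3 -c "
from station import ctrl,finish_job
s=ctrl.state();print(s['t'],s['contact_force'],s['dq'].round(3));print(finish_job())"
```

```text
24.475 [-0.48553541  0.23954326 -0.14269172] [-0.002  0.038 -0.091 -0.041 -0.002  0.   ]
the job is handed in; nothing more can be done
None
```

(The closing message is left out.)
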